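Load the cup dryer and switch it on

TASK

Put every tumbler that is standing about upside down (mouth down) on the slotted plate of the cup dryer, turning over those that stand mouth up. Only when all are on the plate, lift the guard flap at the dryer's right-hand end right up, flip the toggle switch beneath it over towards the plate, and lower the guard fully again. Leave the salt shaker, the spice jar, the garlic and the pen where they are.

Things in the scene. Friction and masses are not known exactly. Their poses are not given: they have to be found in the camera images.
- dryer: cup dryer, low fixed grey unit 150 x 340 mm. Origin: on the worktop under the centre of its slotted dark plate; x to its back, y to its left. The plate is flat, 142 mm (x) by 250 mm (y) centred on the origin, its top 26 mm above the worktop; room for three tumblers in a row along y, 80 mm apart. The control box stands to the right of the plate: centre at y = -168 mm, 76 mm wide, x from -50 to +45 mm, top 50 mm above the worktop; the guard flap lies on it
- guard (a joint): angle of the guard flap, rad: 0 fully down, about 1.57 upright, 1.9 leaning back on its stop. It is hinged at its back edge, along the dryer's y, and opens upward and backward. A stiff hinge (0.06 N m): it stays where it is left. White plastic hood 64 mm long, 60 mm wide, 32 mm high, with a tab at its front
- guard_tab (a point): grip point of the guard's tab: a tongue 24 mm wide (along the dryer's y), 12 mm thick, that juts 40 mm from the front of the hood; the point lies on its middle line, 12 mm from its tip, 28 mm in front of the hood, 92 mm from the hinge line and 63 mm above the worktop when the guard is down. Held by its two sides it can pivot between the fingers as the guard swings
- guard_hinge (a point): middle of the guard's hinge line (fixed on the dryer), 53 mm above the worktop
- toggle (a joint): angle of the toggle lever under the guard, rad: 0 off (leans 0.45 rad away from the plate, to the dryer's -y), 0.9 on (leans as much towards the plate, +y). It stays where it is left; about 1.2 N at its tip moves it
- toggle_tip (a point): centre of the toggle lever's ball end (10 mm across); the lever is 26 mm long, 7 mm thick, pivots in the top of the control box 32 mm in front of the hinge line, about the dryer's x axis
- cup_a_mid (a point): stoneware tumbler that starts mouth up; the point is its centre, half-way up. All tumblers are alike: eight-sided straight prisms, 58 mm across opposite flats (63 mm across corners), 62 mm tall, wall 4 mm, closed bottom 6 mm thick, 0.13 kg. Its z axis points from the closed bottom to the mouth; its x axis and y axis are normal to flats, and there is a flat every 45 deg, so it lies on its side without rolling. It may be absent.
- cup_b_mid (a point): stoneware tumbler that starts mouth up; the point is its centre, half-way up. All tumblers are alike: eight-sided straight prisms, 58 mm across opposite flats (63 mm across corners), 62 mm tall, wall 4 mm, closed bottom 6 mm thick, 0.13 kg. Its z axis points from the closed bottom to the mouth; its x axis and y axis are normal to flats, and there is a flat every 45 deg, so it lies on its side without rolling. It may be absent.
- cup_c_mid (a point): stoneware tumbler that starts mouth down on the worktop; the point is its centre, half-way up. All tumblers are alike: eight-sided straight prisms, 58 mm across opposite flats (63 mm across corners), 62 mm tall, wall 4 mm, closed bottom 6 mm thick, 0.13 kg. Its z axis points from the closed bottom to the mouth; its x axis and y axis are normal to flats, and there is a flat every 45 deg, so it lies on its side without rolling. It may be absent.
- salt: salt shaker, 44 mm across, 90 mm tall, origin under its centre; bystander. Behind it (world x over 0.65, y from -0.25 to 0.15) a tall air fryer with a bread bin on it stands about 0.5 m high; the worktop ends in front at about x = 0.43 (at y = 0.15) to 0.36 (at y = -0.3)
- spice: spice jar, 45 mm across, 97 mm tall, origin under its centre; bystander
- garlic: garlic bulb, 55 mm, origin under its centre; bystander
- pen: pen, 145 mm long, lying on the worktop; bystander
Things that resemble listed ones, but are neither listed nor needed, are in the scene too. What is shaped like the part that bears cup_a_mid but purple is not meant.

How it is judged:
By the outcome, as a careful person would: the job done as asked, in the order asked, and still so for the second after the job is handed in, with the robot touching nothing.
Of cup_a, cup_b, cup_c only 2 to 3 are there at a start; the rules pass over those that are not, and their reading is None.
At some moment in a run one of cup_a, cup_b, cup_c may be knocked a few centimetres aside while the robot is not near it.
Once in a run the grip may slacken for a moment while it holds something.
It also fails if it takes over 210 s, if anything falls off the work surface, if the arm or the gripper's body presses on something with over 40 N, if the wrist force passes 120 N, or if a joint passes its speed limit or range.

ROBOT

A 6-joint arm with a two-finger parallel gripper is mounted at the origin on a cart in front of the work surface, level with it; the furniture and walls round the work are solid. World frame = base frame: x ahead of the robot, y to its left, z up, the work surface at z = 0. Lengths are in m, angles in rad, forces in N, time in s.
With the tool pointing down it reaches from about 0.225 to 0.875 m from the base axis. Payload 3.4 kg.
Tool frame: the origin (TCP) lies between the finger pads; the fingertips stand 11 mm ahead of it and the grasp point (between the pads) lies 8 mm behind it; z points along the fingers, y is the line along which they close (so a half turn about z gives the same grasp; the last joint's range is limited). The gripper opens to 85 mm and grips with 20 to 120 N. Pads are 22 mm wide; open, the fingers measure 114 mm over their backs; the gripper's body (76 mm by 85 mm) begins 54 mm behind the grasp point. The pads swing forward as they close: fully open they stand 13 mm farther back than shut.
Start: joints at [-0.121, 0.276, 1.505, -0, 1.361, -0.121], TCP at [0.575, -0, 0.242] pointing down, gripper open.
Joint ranges: [-2.89, 2.89], [-0.75, 2.08], [0.22, 2.7], [-1.18, 4.32], [0.11, 2.71], [-2.7, 2.7]. Speed limits (rad/s): [2.57, 2.57, 3.14, 3.14, 3.14, 3.14].

INTERFACE

Orientations are given as a unit quaternion [w, x, y, z].
In Python, from cell import manip gives the robot as it stands.
- The arm moves only by the tool move_arm, never from a script. Its argument "motion" is one flat list of numbers, 7 for each row, row after row: the shift along the world's x, y, z in m, then the turn, a rotation vector about the world's x, y, z in degrees, then the opening, from 0 (shut) to 1 (fully open). A call has exactly 5 rows; each row is the pose to reach, as a shift and turn from the pose commanded when the call began; what a row does not reach only later rows make up. A row lasts 1/8 s, in which the tool goes at most 62.5 mm and 10.7 degrees, less where a joint would pass 70% of its speed; a pose out of reach is approached as far as the arm can. A call with a gripper value outside its range is refused whole. The fingers move at their own pace and stop on an object; "force" is the grip in N (left out, the last holds). Time passes only in rows, so rows that repeat a pose let the fingers close, or fill a call up. It gives the time, the measured TCP pose, the force, the opening and the grip force at its end, in the units of the state.
- manip.sense(): the state, without advancing time (a new reading comes with each control period).
- manip.capture(name): name is "scene" or "side" or "wrist"; returns the picture (480x640x3 uint8, blue, green, red); there is no depth.
- manip.camera_info(name): a dict with "fx", "fy", "cx", "cy" (pixels), "camera_from_world" (4x4, takes a point from world to camera coordinates). Camera axes: x right, y down, z forward; pixel columns grow to the right and rows downward; lengths in m; the calibration is good to about 2 mm. A picture is of the moment at which its call begins: read the wrist's pose just before it. camera_info takes no time and is no camera call; for the wrist camera it gives the pose at the moment of the call.
- manip.close_job(): hands the job in; it is judged then, once.
The state is a dict: "t": time; "q": joint angles; "joint_vel": joint speeds; "joint_torque": joint torques, N m; "eef_pos": TCP position; "tool_rot": TCP orientation; "contact_force": force on the tool from outside, world axes, zero at the start; "moment": the same for the moment, N m; "grip_width": opening from 0.0 (shut) to 1.0 (fully open); "finger_force": force on a finger pad.
Only numpy, scipy, OpenCV 4.12 (cv2) and the standard library are available. Lean on these libraries where they do the work, as an engineer would, in place of code of your own. Each camera call takes 0.05 s, during which the arm holds its last target. There are 200 camera calls.

## Working session

There is one attempt and no reset: what is moved stays moved. The work goes in short steps, Python scripts to look and compute and a tool call to move; the robot and the scene stay as the last step left them, time stands still between calls to the robot, and variables do not carry over. Pictures are saved under pics/ and viewed, at most 14 in all, crops included, and the job is handed in when it is done.

Besides the shell and the picture viewer there is one more tool, called by a JSON object that holds its "api" and its "payload". move_arm: Moves the arm, as the interface text tells. Its arguments: {"type":"object","properties":{"motion":{"type":"array","items":{"type":"number"}},"force":{"type":"number"}},"required":["motion"]}

```bash
mkdir -p pics; ls; python3 - <<'E'
from cell import manip
import cv2,numpy as np
for n in("scene","side"):
    im=manip.capture(n);cv2.imwrite(f"pics/{n}0.png",im)
    c=manip.camera_info(n);print(n,c["fx"],c["fy"],c["cx"],c["cy"]);print(np.round(c["camera_from_world"],4).tolist())
print(manip.sense())
E
```

```text
pics
scene 466.2775261881563 466.2775261881563 319.1224596345743 235.65351316184115
[[-0.5035, -0.8638, -0.0189, 0.1969], [-0.5438, 0.3339, -0.77, 0.3737], [0.6714, -0.3774, -0.6378, 0.9771], [0.0, 0.0, 0.0, 1.0]]
side 441.5819692977101 441.5819692977101 312.7399072439517 236.3782415063423
[[0.8687, -0.4953, 0.0078, -0.511], [-0.2401, -0.4346, -0.868, 0.1687], [0.4333, 0.7522, -0.4965, 0.9947], [0.0, 0.0, 0.0, 1.0]]
{'t': 0.1, 'q': array([-1.20980244e-01,  2.76561774e-01,  1.50599899e+00,  2.81190550e-05,
        1.36070723e+00, -1.21004839e-01]), 'joint_vel': array([-4.35346497e-04,  1.75926426e-05, -4.33149980e-03,  2.25587481e-04,
        4.73418067e-04,  1.48373204e-03]), 'joint_torque': array([ 1.55745878e-03, -4.17697620e+01, -2.46405226e+01, -1.74112388e-04,
        5.80947395e-03,  2.85749664e-07]), 'eef_pos': array([5.74553238e-01, 7.00783092e-05, 2.41512085e-01]), 'tool_rot': array([-6.67960001e-04,  7.07099919e-01,  7.07113147e-01, -5.05676085e-04]), 'contact_force': array([-0.46290895,  0.38558352,  0.12046596]), 'moment': array([ 0.00772032, -0.02026815,  0.02462661]), 'finger_force': 0.0, 'grip_width': 0.9978023610955224}
```

View pics/scene0.png

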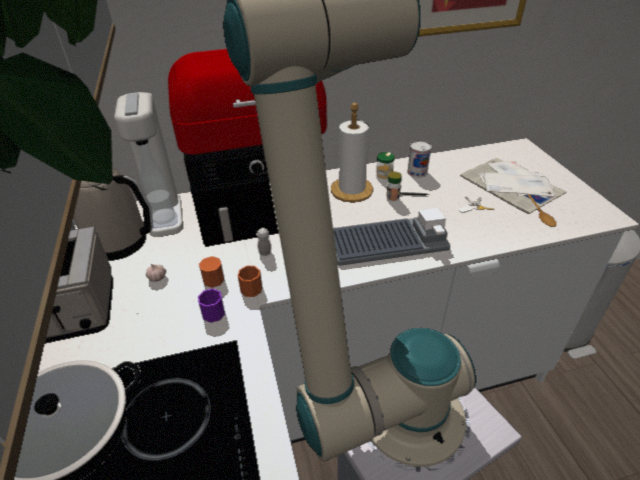

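View pics/side0.png

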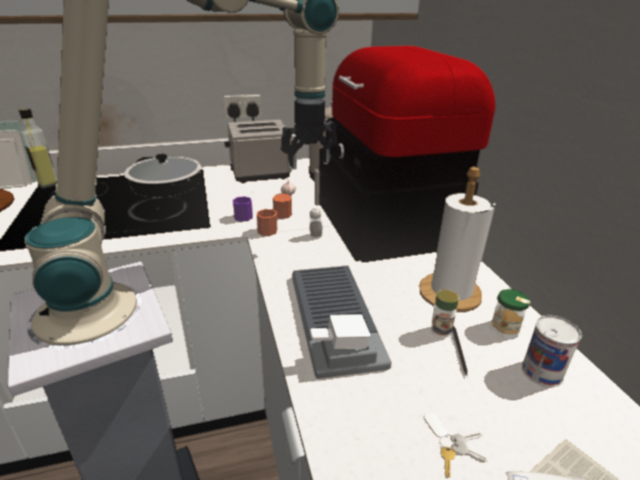

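```bash
cat > h.py <<'E'
from cell import manip
import cv2,numpy as np
from scipy.spatial.transform import Rotation as R
def onz(n,uv,z,c=None):
    c=c or manip.camera_info(n);T=np.array(c["camera_from_world"]);Rm=T[:3,:3];o=-Rm.T@T[:3,3]
    d=Rm.T@np.array([(uv[0]-c["cx"])/c["fx"],(uv[1]-c["cy"])/c["fy"],1])
    return o+d*(z-o[2])/d[2]
def px(n,P,c=None):
    c=c or manip.camera_info(n);T=np.array(c["camera_from_world"]);p=(T[:3,:3]@np.atleast_2d(P).T).T+T[:3,3]
    return np.c_[c["fx"]*p[:,0]/p[:,2]+c["cx"],c["fy"]*p[:,1]/p[:,2]+c["cy"]]
def crop(n,x,y,w,h,s):
    im=cv2.imread(n)[y:y+h,x:x+w];return cv2.resize(im,None,fx=s,fy=s,interpolation=cv2.INTER_CUBIC)
E
python3 - <<'E'
from h import *
a=crop("pics/scene0.png",130,220,160,110,5)[:, :800]
b=crop("pics/side0.png",220,170,120,75,5)
cv2.imwrite("pics/c1.png",cv2.resize(a,(640,440)) if 0 else a)
c=crop("pics/side0.png",280,255,120,130,4)
d=crop("pics/scene0.png",325,195,130,75,4) 
m=np.zeros((600,800,3),np.uint8);m[:300,:480]=crop("pics/side0.png",220,170,120,75,4);m[300:600,:520]=d
m[:390,520:800]=0;q=crop("pics/side0.png",285,260,110,120,2.5);m[300:600,525:800]=q
cv2.imwrite("pics/c2.png",m)
for uv in((211,272),(250,281),(212,306)):print("scene",onz("scene",uv,.031))
for uv in((283,206),(267,222),(243,209)):print("side",onz("side",uv,.031))
print("corners: ", [onz("scene",u,.0) for u in ((449,249),(340,263))])
E
```

```text
scene [0.59661827 0.22150632 0.031     ]
scene [0.50911532 0.14405941 0.031     ]
scene [0.47738104 0.26244796 0.031     ]
side [0.60212295 0.21558703 0.031     ]
side [0.5124659  0.14108673 0.031     ]
side [0.48299927 0.25648612 0.031     ]
corners:  [array([ 0.35529287, -0.42264518,  0.        ]), array([ 4.71513107e-01, -1.16297462e-01, -1.11022302e-16])]
```

View pics/c1.png

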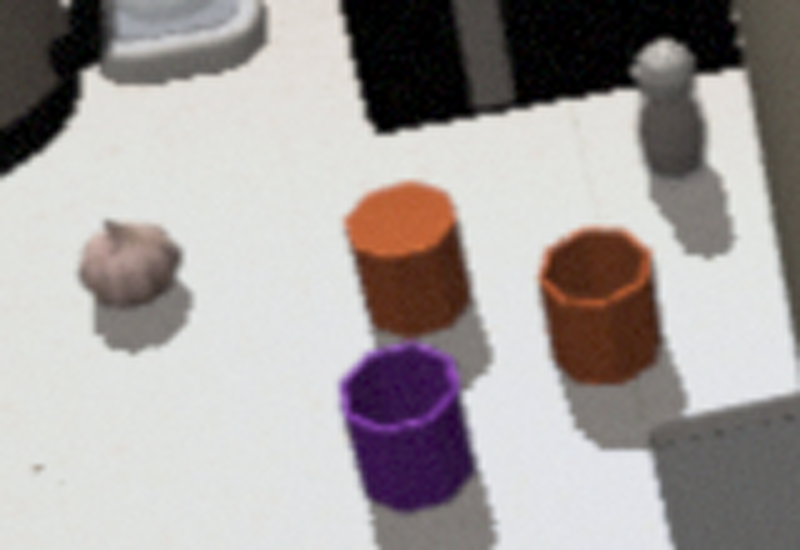

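View pics/c2.png

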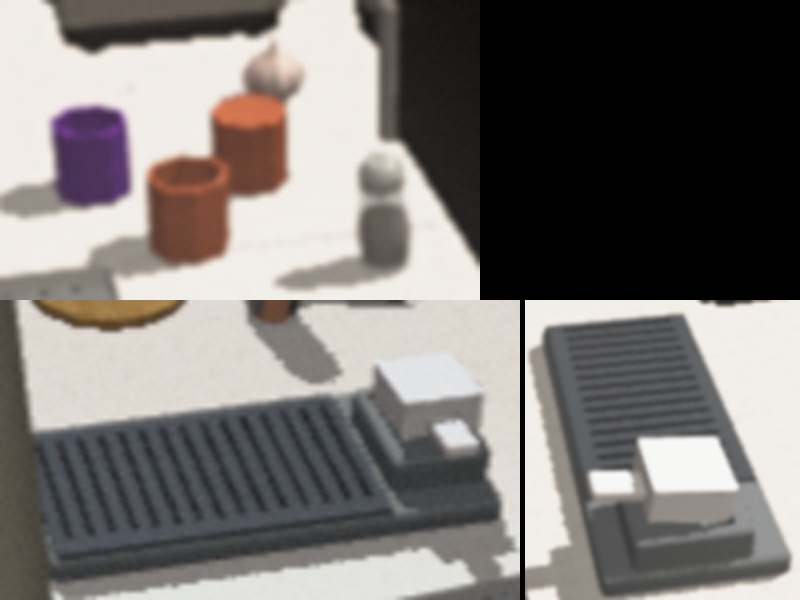

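{"api": "move_arm", "payload": {"motion": [-0.01, 0.04, 0.02, 0, 0, 0, 1, -0.025, 0.08, 0.03, 0, 0, 0, 1, -0.045, 0.12, 0.04, 0, 0, 0, 1, -0.055, 0.14, 0.05, 0, 0, 0, 1, -0.055, 0.14, 0.05, 0, 0, 0, 1]}}

```text
t: 0.72
eef_pos: [0.5195, 0.1413, 0.2929]
tool_rot: [0.0, 0.706, 0.708, 0.0]
contact_force: [-0.1, -0.6, 0.2]
grip_width: 0.996
finger_force: 0.0
```

```bash
python3 - <<'E'
from h import *
import json
c=manip.camera_info("wrist");im=manip.capture("wrist");cv2.imwrite("pics/w1.png",im)
T=np.array(c["camera_from_world"]);s=manip.sense()
print(c["fx"],c["cx"],c["cy"],"cam",-T[:3,:3].T@T[:3,3],np.round(T[:3,:3],3).tolist(),s["eef_pos"],s["q"])
c["camera_from_world"]=T.tolist();json.dump(c,open("w1.json","w"),default=float)
for u in((262,300),(298,478),(264,252)):print(onz("scene",u,0))
E
```

```text
373.9528834472027 318.9993173362075 235.43789932450227 cam [0.51993106 0.20840922 0.42490442] [[1.0, 0.002, 0.002], [0.002, -0.964, 0.266], [0.003, -0.266, -0.964]] [0.51986537 0.14020236 0.29229869] [ 1.34639600e-01  1.95844691e-01  1.49078546e+00 -7.11113391e-04
  1.45454858e+00  1.33244962e-01]
[0.45772218 0.13595607 0.        ]
[0.00927773 0.26873677 0.        ]
[0.62898212 0.05016753 0.        ]
```

View pics/w1.png

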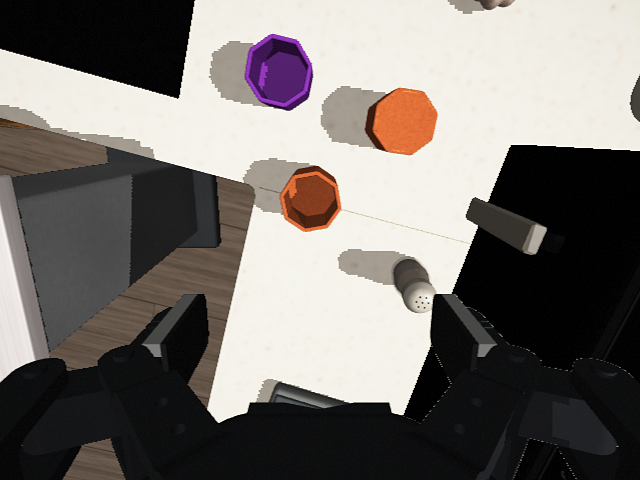

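```bash
cat >> h.py <<'E'
from scipy.optimize import minimize
def cuppts(x,y,yaw,z0=0):
    a=yaw+np.pi/8+np.arange(8)*np.pi/4;r=.029/np.cos(np.pi/8)
    p=np.c_[x+r*np.cos(a),y+r*np.sin(a)];return np.r_[np.c_[p,np.full(8,z0)],np.c_[p,np.full(8,z0+.062)]]
def orange(im):
    h=cv2.cvtColor(im,cv2.COLOR_BGR2HSV);return cv2.inRange(h,(4,120,50),(16,255,255))
def fitcup(n,im,x,y,c=None,z0=0):
    m=orange(im);c=c or manip.camera_info(n);best=None
    k=np.zeros_like(m);u=cv2.convexHull(px(n,cuppts(x,y,0,z0),c).astype(np.float32))
    cv2.fillConvexPoly(k,u.astype(int),255);k=cv2.dilate(k,np.ones((25,25)));m=cv2.bitwise_and(m,k)
    cs=max(cv2.findContours(m,cv2.RETR_EXTERNAL,cv2.CHAIN_APPROX_NONE)[0],key=cv2.contourArea)
    hull=cv2.convexHull(cs)
    def f(v):
        q=cv2.convexHull(px(n,cuppts(*v,z0),c).astype(np.float32))
        return 0.5*(np.mean([abs(cv2.pointPolygonTest(q,tuple(map(float,p)),True)) for p in cs[:,0]]) + np.mean([abs(cv2.pointPolygonTest(hull.astype(np.float32),tuple(map(float,p)),True)) for p in q[:,0]]))
    for w in np.radians([-20,-8,3,14]):
        r=minimize(f,[x,y,w],method="Nelder-Mead",options=dict(initial_simplex=[[x,y,w],[x+.006,y,w],[x,y+.006,w],[x,y,w+.15]],xatol=1e-4,fatol=1e-3))
        if best is None or r.fun<best.fun:best=r
    return best.x[:2],np.degrees(best.x[2])%45,best.fun
E
python3 - <<'E'
from h import *
import json
c=json.load(open("w1.json"));im=cv2.imread("pics/w1.png")
print(fitcup("wrist",im,.51,.142,c));print(fitcup("wrist",im,.599,.218,c))
for n in("scene","side"):
    im=cv2.imread(f"pics/{n}0.png");print(n,fitcup(n,im,.51,.142),fitcup(n,im,.599,.218))
# purple / salt / edge corners
print(onz("wrist",(280,72),.062,c),onz("wrist",(254,186),0,c),onz("wrist",(211,400),0,c),onz("wrist",(180,97),0,c),onz("wrist",(418,297),.085,c),onz("wrist",(270,400),.02,c))
E
```

```text
(array([0.5120291 , 0.14206658]), np.float64(12.42573003425013), np.float64(0.9786953503373808))
(array([0.60042805, 0.21771755]), np.float64(36.0527815333457), np.float64(1.0811294563969207))
scene (array([0.51364446, 0.14391116]), np.float64(25.87305081511845), np.float64(1.3233930354290178)) (array([0.59989859, 0.21751763]), np.float64(35.06350730096364), np.float64(1.4628433511672276))
side (array([0.52807991, 0.15733166]), np.float64(16.907654931506137), np.float64(3.381816136524347)) (array([0.59139101, 0.20923492]), np.float64(18.359784977686658), np.float64(3.8317330553959743))
[0.48548645 0.2603132  0.062     ] [0.44700896 0.14911644 0.        ] [ 0.37675837 -0.13833509  0.        ] [0.37212652 0.24415502 0.        ] [0.61885166 0.0514878  0.085     ] [ 0.45888466 -0.12194914  0.02      ]
```

{"api": "move_arm", "payload": {"motion": [0, -0.06, 0, 0, 0, 0, 1, 0, -0.12, 0.01, 0, 0, 0, 1, -0.01, -0.18, 0.02, 0, 0, 0, 1, -0.01, -0.24, 0.03, 0, 0, 0, 1, -0.01, -0.3, 0.03, 0, 0, 0, 1]}}

```text
t: 1.4
eef_pos: [0.5098, -0.1634, 0.3225]
tool_rot: [0.001, 0.708, 0.707, 0.0]
contact_force: [0.6, 0.1, 0.2]
grip_width: 1.0
finger_force: 0.0
```

{"api": "move_arm", "payload": {"motion": [0, -0.04, 0, 0, 0, 0, 1, -0.01, -0.08, 0.01, 0, 0, 0, 1, -0.01, -0.12, 0.02, 0, 0, 0, 1, -0.01, -0.14, 0.03, 0, 0, 0, 1, -0.01, -0.14, 0.03, 0, 0, 0, 1]}}

```text
t: 2.02
eef_pos: [0.4995, -0.3027, 0.3516]
tool_rot: [-0.0, 0.708, 0.706, -0.0]
contact_force: [-0.8, 0.1, -0.2]
grip_width: 0.999
finger_force: 0.0
```

```bash
python3 - <<'E'
from h import *
import json
c=manip.camera_info("wrist");im=manip.capture("wrist");cv2.imwrite("pics/w2.png",im)
T=np.array(c["camera_from_world"]);s=manip.sense();print(s["eef_pos"],s["q"])
c["camera_from_world"]=T.tolist();json.dump(c,open("w2.json","w"),default=float)
E
```

```text
[ 0.49949165 -0.30106209  0.35131662] [-6.61850323e-01  2.50816390e-01  1.27636141e+00  2.31051229e-04
  1.61602258e+00 -6.59493235e-01]
```

View pics/w2.png

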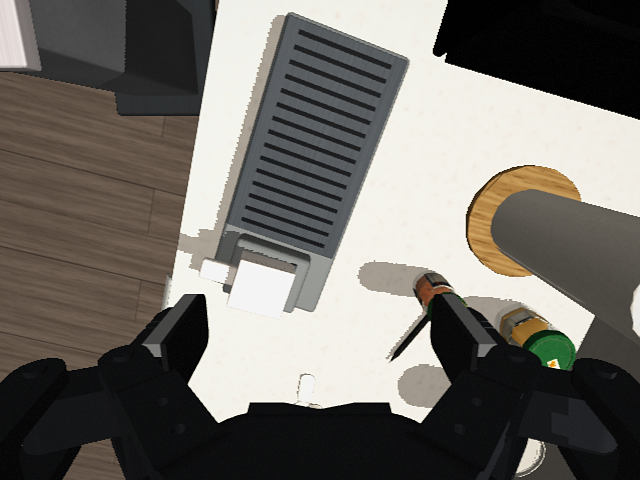

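```bash
python3 - <<'E'
from h import *
import json
c=json.load(open("w2.json"))
P=np.array([onz("wrist",u,.026,c)[:2] for u in((299,31),(391,66),(323,247),(242,219))]);print(P.round(4))
O=P.mean(0);v=(P[0]+P[1]-P[2]-P[3])/2;w=(P[1]+P[2]-P[0]-P[3])/2
print("O",O,"len",np.hypot(*v),np.hypot(*w),"yaw y",np.degrees(np.arctan2(v[1],v[0]))-90,"yaw x",np.degrees(np.arctan2(w[1],w[0])))
for u in((289,13),(409,58)):print("corner",onz("wrist",u,.02,c)[:2],onz("wrist",u,.026,c)[:2])
for u in((313,311),):print("corner0",onz("wrist",u,0,c)[:2])
for z in(.063,.069):print("tab",[onz("wrist",u,z,c)[:2].round(4).tolist() for u in((200,274),(203,258),(228,268),(226,285))])
print("hood",[onz("wrist",u,.085,c)[:2].round(4).tolist() for u in((242,247),(297,263),(284,318),(228,305))])
print("edge",[onz("wrist",u,0,c)[:2].round(3).tolist() for u in((220,50),(178,240))])
print("spice top",onz("wrist",(440,300),.097,c),"spice base",onz("wrist",(425,280),.0,c))
# in dryer frame
yaw=np.radians(np.degrees(np.arctan2(v[1],v[0]))-90);M=np.array([[np.cos(yaw),np.sin(yaw)],[-np.sin(yaw),np.cos(yaw)]])
for nme,u,z in(("c1",(289,13),.024),("c2",(409,58),.024),("c3",(313,311),.01),("hood",(242,247),.085),("hood",(297,263),.085),("hood",(284,318),.085),("hood",(228,305),.085),("tabtip",(201,266),.069)):print(nme,(M@(onz("wrist",u,z,c)[:2]-O)).round(4))
E
```

```text
[[ 0.4791 -0.1282]
 [ 0.5823 -0.1642]
 [ 0.5053 -0.3776]
 [ 0.4037 -0.3404]]
O [ 0.49260409 -0.2525973 ] len 0.22602326957213933 0.10868565737828319 yaw y -19.693060380338125 yaw x -19.667865049167606
corner [ 0.46812219 -0.10883854] [ 0.46854308 -0.1104775 ]
corner [ 0.6033918  -0.15494945] [ 0.60206183 -0.15599157]
corner0 [ 0.49124239 -0.48080814]
tab [[0.3571, -0.3994], [0.3625, -0.3792], [0.3913, -0.3919], [0.3874, -0.4138]]
tab [[0.3592, -0.3971], [0.3645, -0.3771], [0.3929, -0.3897], [0.389, -0.4112]]
hood [[0.4143, -0.3589], [0.4753, -0.378], [0.4587, -0.4466], [0.3939, -0.4296]]
edge [[0.384, -0.142], [0.31, -0.375]]
spice top [ 0.63631463 -0.4185598   0.097     ] spice base [ 0.64705177 -0.43416418  0.        ]
c1 [-0.0709  0.1262]
c2 [0.0708 0.1283]
c3 [ 0.0741 -0.2105]
hood [-0.0379 -0.1264]
hood [ 0.026  -0.1239]
hood [ 0.0334 -0.1941]
hood [-0.0333 -0.1999]
tabtip [-0.0784 -0.1708]
```

{"api": "move_arm", "payload": {"motion": [0, 0.06, -0.01, 0, 0, 0, 1, 0, 0.12, -0.02, 0, 0, 0, 1, 0, 0.18, -0.03, 0, 0, 0, 1, 0, 0.24, -0.04, 0, 0, 0, 1, 0, 0.3, -0.05, 0, 0, 0, 1]}}

```text
t: 2.7
eef_pos: [0.4987, 0.0028, 0.3014]
tool_rot: [-0.0, 0.707, 0.707, -0.0]
contact_force: [0.8, -1.4, -0.0]
grip_width: 0.998
finger_force: 0.0
```

{"api": "move_arm", "payload": {"motion": [0, 0.055, -0.025, 0, 0, -2, 1, 0.015, 0.11, -0.05, 0, 0, -4, 1, 0.045, 0.155, -0.08, 0, 0, -6, 1, 0.08, 0.19, -0.11, 0, 0, -9, 1, 0.1, 0.218, -0.14, 0, 0, -9, 1]}}

```text
t: 3.32
eef_pos: [0.6, 0.2205, 0.1606]
tool_rot: [-0.0, 0.76, 0.65, -0.0]
contact_force: [0.2, -0.4, -0.5]
grip_width: 1.003
finger_force: 0.0
```

```bash
cat >> h.py <<'E'
def st():
    s=manip.sense();r=R.from_quat(np.roll(s["tool_rot"],-1)).as_matrix()
    print("t",round(s["t"],2),"p",s["eef_pos"].round(4),"z",r[:,2].round(3),"y",r[:,1].round(3),"q",s["q"].round(4).tolist(),"F",s["contact_force"].round(1),"w",round(s["grip_width"],3),"ff",round(float(s["finger_force"]),1))
    open("log.txt","a").write(repr([s["q"].tolist(),s["eef_pos"].tolist(),s["tool_rot"].tolist()])+"\n")
E
python3 - <<'E'
from h import *
st();c=manip.camera_info("wrist");im=manip.capture("wrist");c2=manip.camera_info("wrist");cv2.imwrite("pics/w3.png",im)
try:print(fitcup("wrist",im,.6,.2177,c2))
except Exception as e:print(e)
im=manip.capture("scene");cv2.imwrite("pics/s3.png",im);print(fitcup("scene",im,.6,.2177))
E
```

```text
t 3.33 p [0.6    0.2205 0.1606] z [-0.001  0.    -1.   ] y [ 0.988 -0.155 -0.001] q [0.2432, 0.423, 1.4866, 0.0003, 1.2325, 0.3985] F [ 0.2 -0.4 -0.5] w 1.003 ff 0.0
(array([0.59974682, 0.22105994]), np.float64(36.94221853882782), np.float64(2.15940290333769))
(array([0.60071454, 0.22179658]), np.float64(35.31544926163336), np.float64(1.496245730084439))
```

{"api": "move_arm", "payload": {"motion": [0, 0.001, -0.05, 0, 0, 0, 1, 0, 0.001, -0.1, 0, 0, 0, 1, 0, 0.001, -0.13, 0, 0, 0, 1, 0, 0.001, -0.13, 0, 0, 0, 0.5, 0, 0.001, -0.13, 0, 0, 0, 0.3], "force": 45}}

```text
t: 4.05
eef_pos: [0.6004, 0.2191, 0.034]
tool_rot: [0.0, 0.76, 0.65, 0.001]
contact_force: [-0.6, -0.2, -0.9]
grip_width: 0.673
finger_force: 48.2
```

{"api": "move_arm", "payload": {"motion": [0, 0, 0, 0, 0, 0, 0.3, 0, 0, 0, 0, 0, 0, 0.3, 0, 0, 0.03, 0, 0, 0, 0.3, 0, 0, 0.08, 0, 0, 0, 0.3, -0.02, 0, 0.14, 0, 0, 0, 0.3]}}

```text
t: 4.68
eef_pos: [0.5808, 0.2188, 0.1726]
tool_rot: [0.0, 0.761, 0.649, 0.0]
contact_force: [1.1, 0.4, -1.3]
grip_width: 0.673
finger_force: 48.5
```

{"api": "move_arm", "payload": {"motion": [-0.03, -0.05, 0.01, 0, 0, -2, 0.3, -0.06, -0.1, 0.01, 0, 0, -4, 0.3, -0.08, -0.16, 0.01, 0, 0, -6, 0.3, -0.08, -0.22, 0.01, 0, 0, -8, 0.3, -0.08, -0.28, 0.01, 0, 0, -11, 0.3]}}

```text
t: 5.3
eef_pos: [0.4999, -0.0627, 0.1826]
tool_rot: [0.001, 0.82, 0.573, 0.001]
contact_force: [1.3, -0.3, -0.9]
grip_width: 0.669
finger_force: 48.8
```

{"api": "move_arm", "payload": {"motion": [0.01, -0.05, 0, 0, 0, 0, 0.3, 0.02, -0.1, 0, 0, 0, 0, 0.3, 0.02, -0.117, -0.04, 0, 0, 0, 0.3, 0.02, -0.117, -0.08, 0, 0, 0, 0.3, 0.02, -0.117, -0.1, 0, 0, 0, 0.3]}}

```text
t: 5.92
eef_pos: [0.5189, -0.178, 0.0799]
tool_rot: [-0.001, 0.819, 0.573, -0.001]
contact_force: [-0.2, 0.6, -0.9]
grip_width: 0.679
finger_force: 48.7
```

```bash
python3 - <<'E'
from h import *
st()
im=manip.capture("scene");cv2.imwrite("pics/s4.png",im);print(fitcup("scene",im,.513,.143))
im=manip.capture("side");cv2.imwrite("pics/side4.png",im);st()
E
```

```text
t 5.92 p [ 0.5189 -0.178   0.0799] z [-0.002  0.001 -1.   ] y [ 0.939 -0.343 -0.003] q [-0.4573, 0.3783, 1.7954, 0.0001, 0.9706, -0.1071] F [-0.2  0.6 -0.9] w 0.679 ff 48.7
(array([0.51229836, 0.14381945]), np.float64(25.84818788839176), np.float64(1.4453044660155094))
t 6.03 p [ 0.5185 -0.1774  0.0797] z [-0.004  0.002 -1.   ] y [ 0.94  -0.342 -0.005] q [-0.4567, 0.3787, 1.7955, -0.0, 0.9723, -0.1071] F [-0.6  0.2 -1.2] w 0.676 ff 48.6
```

{"api": "move_arm", "payload": {"motion": [0, 0, -0.012, 0, 0, 0, 0.3, 0, 0, -0.022, 0, 0, 0, 0.3, 0, 0, -0.023, 0, 0, 0, 0.3, 0, 0, -0.023, 0, 0, 0, 1, 0, 0, -0.022, 0, 0, 0, 1]}}

```text
t: 6.65
eef_pos: [0.5202, -0.1779, 0.0598]
tool_rot: [0.0, 0.819, 0.574, 0.0]
contact_force: [0.8, 0.4, 0.1]
grip_width: 0.999
finger_force: 0.0
```

{"api": "move_arm", "payload": {"motion": [0, 0, 0, 0, 0, 0, 1, 0, 0, 0.04, 0, 0, 0, 1, 0, 0, 0.09, 0, 0, 0, 1, 0, 0, 0.14, 0, 0, 0, 1, 0, 0, 0.14, 0, 0, 0, 1]}}

```text
t: 7.28
eef_pos: [0.5228, -0.1792, 0.2041]
tool_rot: [0.004, 0.819, 0.574, 0.002]
contact_force: [-0.9, -0.0, -0.9]
grip_width: 0.999
finger_force: 0.0
```

```bash
python3 - <<'E'
from h import *
st();c=manip.camera_info("wrist")
im=manip.capture("side");cv2.imwrite("pics/side5.png",im);print(fitcup("side",im,.5196,-.1773,z0=.026))
im=manip.capture("wrist");cv2.imwrite("pics/w5.png",im);print(fitcup("wrist",im,.5196,-.1773,c,z0=.026))
# kinematics: gather logged data, fit model
from scipy.optimize import least_squares
D=[eval(l) for l in open("log.txt")]
D+=[[[-.12098,.27656,1.506,0,1.36071,-.1210],[.57455,0,.24151],[0,.7071,.7071,0]],[[.13464,.19584,1.49079,-.0007,1.45455,.13324],[.51987,.1402,.2923],[0,.706,.708,0]]]
def f(v):
    L1,L2,r0,z0,e=v;o=[]
    for q,p,_ in D:
        r=p[0]*np.cos(q[0])+p[1]*np.sin(q[0]);a=q[1]+q[2]
        o+=[r0+L1*np.sin(q[1])+L2*np.sin(a)+e*np.cos(a)-r,z0+L1*np.cos(q[1])+L2*np.cos(a)-e*np.sin(a)-p[2]]
    return o
s=least_squares(f,[.4,.4,0,.2,0]);print(s.x,np.abs(s.fun).max())
print([round(-p[0]*np.sin(q[0])+p[1]*np.cos(q[0]),4) for q,p,_ in D])
E
```

```text
t 7.28 p [ 0.5228 -0.1792  0.2041] z [ 0.009 -0.004 -1.   ] y [ 0.94  -0.342  0.01 ] q [-0.4561, 0.2616, 1.623, 0.0, 1.2471, -0.1072] F [-0.9 -0.  -0.9] w 0.999 ff 0.0
(array([ 0.52384101, -0.17555879]), np.float64(14.85286586832295), np.float64(1.530977356516156))
(array([ 0.52363507, -0.18115771]), np.float64(26.29135398760509), np.float64(0.4800857559853632))
[ 0.62216702  0.42268921  0.00126449 -0.20811785  0.06137076] 0.0029681687209596186
[np.float64(0.0695), np.float64(0.0694), np.float64(0.0694), np.float64(0.0694), np.float64(0.0693), np.float64(0.0691)]
```

View pics/side5.png

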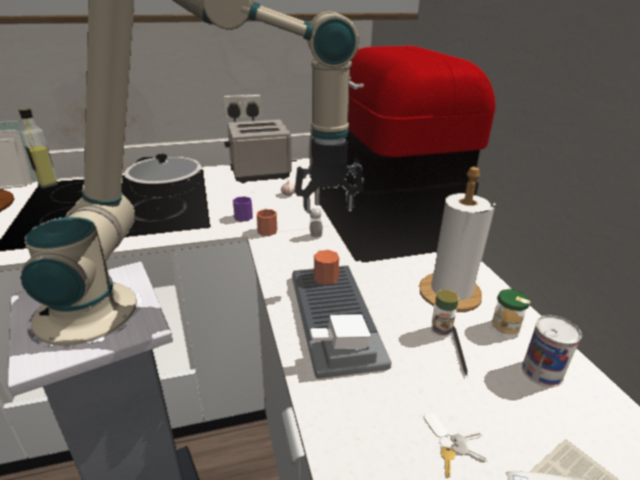

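```bash
python3 - <<'E'
from h import *
import json
for z in(.5,.55,.6):print(z,px("side",[.5228,-.179,z]))
c=json.load(open("w1.json"));im=cv2.imread("pics/w1.png")
x,y,s=265,150,8;v=crop("pics/w1.png",x,y,95,75,s)
for i,yaw in enumerate((12.4,22.5)):
    p=px("wrist",cuppts(.512,.142,np.radians(yaw)),c)[8:]
    for k in p:cv2.circle(v,tuple(int(t) for t in ((k-[x,y]+.5)*s)),5,((0,255,0),(255,0,0))[i],-1)
cv2.imwrite("pics/c3.png",v)
E
```

```text
0.5 [[331.55588044  71.49437229]]
0.55 [[332.34062869  42.90568948]]
0.6 [[333.17477224  12.51751669]]
```

View pics/c3.png

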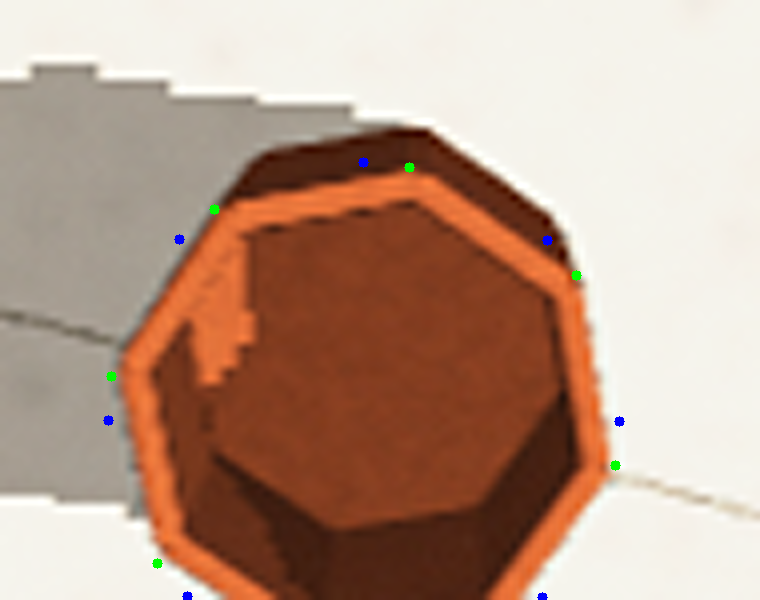

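{"api": "move_arm", "payload": {"motion": [-0.02, 0.05, 0.02, 5, -5, 0, 1, -0.05, 0.1, 0.04, 11, -11, 0, 1, -0.07, 0.14, 0.06, 16, -16, 0, 1, -0.09, 0.16, 0.06, 22, -22, 0, 1, -0.09, 0.18, 0.06, 25, -25, 0, 1]}}

```text
t: 8.0
eef_pos: [0.4276, 0.0034, 0.2576]
tool_rot: [-0.054, 0.781, 0.545, 0.299]
contact_force: [-0.8, 0.5, -0.9]
grip_width: 0.998
finger_force: 0.0
```

```bash
python3 -c "
from h import *
st()"
```

```text
t 8.0 p [0.4276 0.0034 0.2576] z [ 0.409  0.411 -0.815] y [ 0.884 -0.4    0.241] q [-0.6859, -0.0889, 2.0564, 0.6691, 1.196, -0.5932] F [-0.8  0.5 -0.9] w 0.998 ff 0.0
```

```bash
cat > kin.py <<'E'
from h import *
from scipy.optimize import least_squares
LO=np.array([-2.89,-.75,.22,-1.18,.11,-2.7]);HI=np.array([2.89,2.08,2.7,4.32,2.71,2.7])
Y=.0694
def ax(v,a):return R.from_rotvec(np.array(v)*a).as_matrix()
def fk(q,v):
    L1,L2,zs,e,Lt=v;a=q[1]+q[2]
    A=ax([0,0,1],q[0])
    W=np.array([L1*np.sin(q[1])+L2*np.sin(a)+e*np.cos(a),Y,zs+L1*np.cos(q[1])+L2*np.cos(a)-e*np.sin(a)])
    M=A@ax([0,1,0],a)@ax([0,0,1],q[3])@ax([0,1,0],q[4])@ax([0,0,1],q[5])@ax([0,0,1],K)
    return A@W+Lt*M[:,2],M
K=0
D=[eval(l) for l in open("log.txt")]
D+=[[[-.12098,.27656,1.506,0,1.36071,-.1210],[.57455,0,.24151],[0,.7071,.7071,0]],[[.13464,.19584,1.49079,-.0007,1.45455,.13324],[.51987,.1402,.2923],[0,.7071,.7071,0]]]
for K in np.radians([0,90,180,270]):
    q,p,t=D[0]
    if np.abs(fk(q,[.6,.4,.1,0,.3])[1]-R.from_quat(np.roll(t,-1)).as_matrix()).max()<.1:break
fit=least_squares(lambda v:np.ravel([fk(q,v)[0]-p for q,p,_ in D]),[.6,.42,.14,.05,.35],x_scale=.1)
V=fit.x
def goal(d,flip=0):
    d=np.array(d,float);d/=np.linalg.norm(d);y=np.cross([0,0,1.],d);y/=np.linalg.norm(y)
    y*=-1 if flip else 1
    return np.c_[np.cross(y,d),y,d]
def az(phi,down):
    p,b=np.radians([phi,down]);return np.array([np.cos(p)*np.cos(b),np.sin(p)*np.cos(b),-np.sin(b)])
def ik(p,M,q0=None,n=30):
    best=None;rng=np.random.default_rng(0)
    for i in range(n):
        s=rng.uniform(LO,HI) if (q0 is None or i) else np.array(q0)
        s=np.clip(s,LO+.01,HI-.01)
        def f(q):
            P,m=fk(q,V);return np.r_[(P-p)*5,(m-M).ravel()]
        r=least_squares(f,s,bounds=(LO,HI))
        if best is None or r.cost<best.cost:best=r
        if best.cost<1e-8:break
    return best.x,best.cost
E
python3 - <<'E'
from kin import *
print("K",K,"V",V.round(4),"res",np.abs(fit.fun).max())
def el(q):
    L1,L2,zs,e,Lt=V;P,m=fk(q,V);A=ax([0,0,1],q[0]);E=A@np.array([L1*np.sin(q[1]),Y,zs+L1*np.cos(q[1])]);return E.round(2),(P-Lt*m[:,2]).round(2)
for nm,g,phis in(("pick",[.512,.142,.043],(12.4,57.4)),("place",[.465,-.243,.045],(-40,-20,0,20,40,60))):
  for phi in phis:
    for fl in(0,1):
      d=az(phi,6);q,c=ik(np.array(g)+.008*d,goal(d,fl));print(nm,phi,fl,"%.1e"%c,q.round(2).tolist(),*el(q))
E
```

```text
K 1.5707963267948966 V [0.6297 0.4211 0.1368 0.0604 0.3535] res 6.022192265667505e-05
pick 12.4 0 4.7e-02 [0.21, 1.52, 2.7, 3.27, 2.63, 1.68] [0.6  0.2  0.17] [0.21 0.11 0.02]
pick 12.4 1 4.7e-02 [0.21, 1.52, 2.7, 3.27, 2.63, -1.47] [0.6  0.2  0.17] [0.21 0.11 0.02]
pick 57.4 0 7.6e-31 [-0.62, 1.03, 2.43, 1.56, 1.46, 1.25] [ 0.48 -0.26  0.46] [ 0.33 -0.15  0.08]
pick 57.4 1 4.3e-27 [-0.62, 1.03, 2.43, 1.56, 1.46, -1.89] [ 0.48 -0.26  0.46] [ 0.33 -0.15  0.08]
place -40 0 2.2e-02 [-0.26, 1.36, 2.7, 3.86, 2.26, 2.12] [ 0.61 -0.09  0.27] [0.25 0.   0.06]
place -40 1 2.2e-02 [-0.26, 1.36, 2.7, 3.86, 2.26, -1.03] [ 0.61 -0.09  0.27] [0.25 0.   0.06]
place -20 0 4.0e-02 [-1.18, 1.43, 2.7, 1.99, 2.05, 0.71] [ 0.3  -0.55  0.23] [ 0.15 -0.19  0.04]
place -20 1 4.0e-02 [-1.18, 1.43, 2.7, 1.99, 2.05, -2.43] [ 0.3  -0.55  0.23] [ 0.15 -0.19  0.04]
place 0 0 2.3e-21 [-1.37, 1.23, 2.66, 1.79, 1.63, 0.84] [ 0.19 -0.57  0.35] [ 0.12 -0.24  0.08]
place 0 1 4.6e-19 [-1.37, 1.23, 2.66, 1.79, 1.63, -2.3] [ 0.19 -0.57  0.35] [ 0.12 -0.24  0.08]
place 20 0 8.4e-31 [-1.38, 0.99, 2.36, 1.44, 1.44, 1.36] [ 0.17 -0.5   0.48] [ 0.14 -0.36  0.08]
place 20 1 1.5e-24 [-1.38, 0.99, 2.36, 1.44, 1.44, -1.78] [ 0.17 -0.5   0.48] [ 0.14 -0.36  0.08]
place 40 0 2.2e-28 [-1.3, 0.94, 2.08, 1.14, 1.52, 1.68] [ 0.2  -0.47  0.51] [ 0.2  -0.46  0.08]
place 40 1 6.6e-27 [-1.3, 0.94, 2.08, 1.14, 1.52, -1.46] [ 0.2  -0.47  0.51] [ 0.2  -0.46  0.08]
place 60 0 2.6e-31 [-1.19, 0.96, 1.81, 0.91, 1.69, 1.86] [ 0.26 -0.45  0.5 ] [ 0.29 -0.54  0.08]
place 60 1 2.4e-18 [-1.19, 0.96, 1.81, 0.91, 1.69, -1.28] [ 0.26 -0.45  0.5 ] [ 0.29 -0.54  0.08]
```

```bash
cat >> kin.py <<'E'
def plan(wps,start=None,grip=None):
    """wps: list of (pos TCP, rotmatrix); prints calls of 5 rows"""
    s=manip.sense();q=s["q"];p=np.array(s["eef_pos"]);M=R.from_quat(np.roll(s["tool_rot"],-1))
    if start is not None:p,M=np.array(start[0]),R.from_matrix(start[1])
    rows=[]
    for P,G in wps:
        G=R.from_matrix(G);rv=(G*M.inv()).as_rotvec();P=np.array(P)
        n=max(1,int(np.ceil(max(np.linalg.norm(P-p)/.058,np.degrees(np.linalg.norm(rv))/10.3))))
        for i in range(1,n+1):rows.append((p+(P-p)*i/n,R.from_rotvec(rv*i/n)*M))
        p,M=P,G
    while len(rows)%5:rows.append(rows[-1])
    b=(np.array(s["eef_pos"]),R.from_quat(np.roll(s["tool_rot"],-1))) if start is None else (np.array(start[0]),R.from_matrix(start[1]))
    for k in range(0,len(rows),5):
        o=[]
        for P,m in rows[k:k+5]:
            q2,c=ik(P,m.as_matrix(),q,8 if 1 else 1)
            if c>1e-7 or np.abs(q2-q).max()>.35:print("!!",'%.1e'%c,(q2-q).round(2))
            q=q2;o+=list((P-b[0]).round(3))+list(np.degrees((m*b[1].inv()).as_rotvec()).round(1))+["g"]
        print([float(x) if x!="g" else x for x in o]);b=rows[k+4]
    print("end q",q.round(2))
E
python3 - <<'E'
from kin import *
d=az(57.4,5);G=goal(d,1);g=np.array([.512,.142,.042]);T=g+.008*d
print("T",T.round(4),"pre",(T-.1*d).round(4))
plan([([.45,.045,.2],G),(T-.1*d,G)])
E
```

```text
T [0.5163 0.1487 0.0413] pre [0.4626 0.0648 0.05  ]
[0.004, 0.007, -0.01, 8.6, -2.2, -0.2, 'g', 0.007, 0.014, -0.019, 17.2, -4.4, -0.4, 'g', 0.011, 0.021, -0.029, 25.9, -6.6, -0.6, 'g', 0.015, 0.028, -0.038, 34.5, -8.9, -0.9, 'g', 0.019, 0.035, -0.048, 43.1, -11.1, -1.1, 'g']
[0.004, 0.007, -0.01, 8.6, -2.2, -0.2, 'g', 0.008, 0.014, -0.06, 8.6, -2.2, -0.2, 'g', 0.012, 0.02, -0.11, 8.6, -2.2, -0.2, 'g', 0.016, 0.027, -0.16, 8.6, -2.2, -0.2, 'g', 0.016, 0.027, -0.16, 8.6, -2.2, -0.2, 'g']
end q [-0.9   1.03  2.43  1.28  1.39 -1.87]
```

{"api": "move_arm", "payload": {"motion": [0.004, 0.007, -0.01, 8.6, -2.2, -0.2, 1, 0.007, 0.014, -0.019, 17.2, -4.4, -0.4, 1, 0.011, 0.021, -0.029, 25.9, -6.6, -0.6, 1, 0.015, 0.028, -0.038, 34.5, -8.9, -0.9, 1, 0.019, 0.035, -0.048, 43.1, -11.1, -1.1, 1]}}

```text
t: 8.62
eef_pos: [0.4491, 0.037, 0.2108]
tool_rot: [-0.282, 0.68, 0.391, 0.552]
contact_force: [-0.4, -0.0, -0.3]
grip_width: 1.001
finger_force: 0.0
```

{"api": "move_arm", "payload": {"motion": [0.004, 0.007, -0.01, 8.6, -2.2, -0.2, 1, 0.008, 0.014, -0.05, 8.6, -2.2, -0.2, 1, 0.012, 0.02, -0.09, 8.6, -2.2, -0.2, 1, 0.012, 0.02, -0.12, 8.6, -2.2, -0.2, 1, 0.012, 0.02, -0.12, 8.6, -2.2, -0.2, 1]}}

```text
t: 9.25
eef_pos: [0.461, 0.0572, 0.0898]
tool_rot: [-0.325, 0.648, 0.353, 0.592]
contact_force: [0.2, -0.7, 0.6]
grip_width: 1.002
finger_force: 0.0
```

```bash
python3 - <<'E'
from kin import *
im=manip.capture("scene");cv2.imwrite("pics/s6.png",im)
try:print(fitcup("scene",im,.5125,.143))
except Exception as e:print(e)
c=manip.camera_info("wrist");im=manip.capture("wrist");cv2.imwrite("pics/w6.png",im)
try:print(fitcup("wrist",im,.5125,.143,c))
except Exception as e:print(e)
st()
d=az(57.4,5);G=goal(d,1);g=np.array([.512,.142,.042]);T=g+.008*d
plan([(T-.1*d,G),(T,G)])
E
```

```text
(array([0.51246314, 0.14438589]), np.float64(25.880054991509514), np.float64(1.4505663821023922))
(array([0.5133863 , 0.14419712]), np.float64(9.471149459468919), np.float64(0.9973876523695381))
t 9.35 p [0.4609 0.0575 0.0923] z [ 0.538  0.839 -0.088] y [ 0.842 -0.54   0.002] q [-0.9164, 0.9078, 2.4314, 1.2473, 1.4177, -1.7606] F [ 0.8 -0.2 -0.5] w 1.001 ff 0.0
[0.002, 0.007, -0.042, 0.1, 0.1, 0.1, 'g', 0.029, 0.049, -0.047, 0.1, 0.1, 0.1, 'g', 0.055, 0.091, -0.051, 0.1, 0.1, 0.1, 'g', 0.055, 0.091, -0.051, 0.1, 0.1, 0.1, 'g', 0.055, 0.091, -0.051, 0.1, 0.1, 0.1, 'g']
end q [-0.62  1.05  2.42  1.55  1.47 -1.9 ]
```

View pics/s6.png

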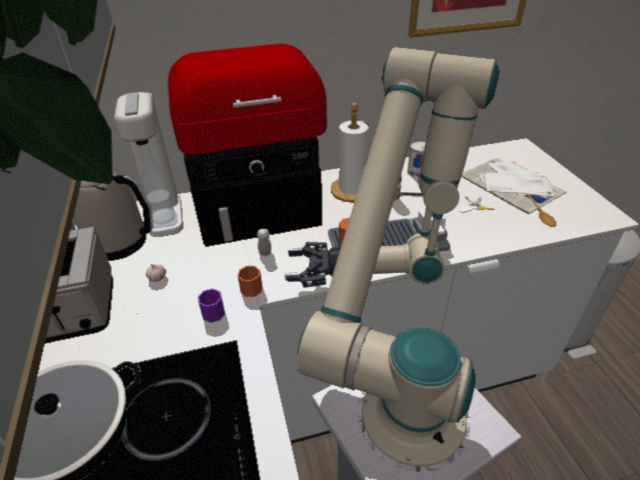

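{"api": "move_arm", "payload": {"motion": [0.002, 0.007, -0.025, 0, 0, 0, 1, 0.002, 0.007, -0.042, 0, 0, 0, 1, 0.02, 0.035, -0.046, 0, 0, 0, 1, 0.04, 0.067, -0.049, 0, 0, 0, 1, 0.055, 0.092, -0.051, 0, 0, 0, 1]}}

```text
t: 9.98
eef_pos: [0.5168, 0.1499, 0.0424]
tool_rot: [-0.322, 0.646, 0.356, 0.593]
contact_force: [0.8, 0.2, -0.2]
grip_width: 0.993
finger_force: 0.0
```

{"api": "move_arm", "payload": {"motion": [0, 0, 0, 0, 0, 0, 1, 0, 0, 0, 0, 0, 0, 0.5, 0, 0, 0, 0, 0, 0, 0.3, 0, 0, 0, 0, 0, 0, 0.3, 0, 0, 0, 0, 0, 0, 0.3]}}

```text
t: 10.6
eef_pos: [0.5165, 0.1481, 0.0415]
tool_rot: [-0.322, 0.647, 0.355, 0.594]
contact_force: [-1.0, -3.0, 3.9]
grip_width: 0.67
finger_force: 53.4
```

```bash
python3 - <<'E'
from kin import *
st()
d=az(57.4,5);G=goal(d,1);s=manip.sense();p=np.array(s["eef_pos"])
e=az(20,15);fin=np.array([.4758,-.255]);c=.026+.029
T=np.r_[fin+.009*e[:2]/np.hypot(*e[:2]),c]+.008*e
print("T",T.round(4))
def mid(k,a,b):  # roll k deg about a blended direction
    A=goal(az(*a),1);return A@R.from_euler("z",k,degrees=True).as_matrix()
plan([(p+[0,0,.06],G),([.47,.06,.22],mid(60,(50,8),0)),([.45,-.08,.25],mid(120,(35,12),0)),([T[0],T[1],.22],goal(e,0)),([T[0],T[1],T[2]+.03],goal(e,0))])
E
```

```text
t 10.6 p [0.5165 0.1481 0.0415] z [ 0.54   0.837 -0.088] y [ 0.841 -0.541  0.005] q [-0.6213, 1.0492, 2.4261, 1.5536, 1.4719, -1.9106] F [-1.  -3.   3.9] w 0.67 ff 53.4
T [ 0.4915 -0.2493  0.0529]
[0.0, 0.0, 0.03, 0.1, 0.1, 0.1, 'g', 0.0, 0.0, 0.06, 0.2, 0.2, 0.2, 'g', -0.008, -0.015, 0.08, 5.7, 8.5, -2.1, 'g', -0.016, -0.029, 0.1, 11.3, 16.8, -4.3, 'g', -0.023, -0.044, 0.119, 16.8, 25.1, -6.6, 'g']
[-0.008, -0.015, 0.02, 5.5, 8.3, -2.3, 'g', -0.016, -0.029, 0.04, 11.1, 16.6, -4.5, 'g', -0.023, -0.044, 0.059, 16.6, 24.9, -6.8, 'g', -0.026, -0.064, 0.064, 22.9, 30.9, -9.8, 'g', -0.029, -0.084, 0.068, 29.2, 36.8, -12.8, 'g']
[-0.003, -0.02, 0.004, 5.9, 6.1, -3.4, 'g', -0.006, -0.04, 0.009, 11.8, 12.3, -6.9, 'g', -0.009, -0.06, 0.013, 17.7, 18.4, -10.3, 'g', -0.011, -0.08, 0.017, 23.7, 24.5, -13.7, 'g', -0.014, -0.1, 0.021, 29.6, 30.6, -17.2, 'g']
[0.006, -0.024, -0.004, 7.3, 4.2, -4.0, 'g', 0.012, -0.048, -0.009, 14.5, 8.5, -7.9, 'g', 0.018, -0.073, -0.013, 21.8, 12.7, -11.9, 'g', 0.024, -0.097, -0.017, 29.1, 16.9, -15.8, 'g', 0.03, -0.121, -0.021, 36.4, 21.1, -19.8, 'g']
[0.006, -0.024, -0.004, 7.3, 4.2, -4.0, 'g', 0.012, -0.048, -0.009, 14.5, 8.5, -7.9, 'g', 0.012, -0.048, -0.054, 14.5, 8.5, -7.9, 'g', 0.012, -0.048, -0.1, 14.5, 8.5, -7.9, 'g', 0.012, -0.048, -0.146, 14.5, 8.5, -7.9, 'g']
end q [-1.31  0.75  2.32  1.47  1.32  1.64]
```

{"api": "move_arm", "payload": {"motion": [0, 0, 0.03, 0, 0, 0, 0.3, 0, 0, 0.06, 0, 0, 0, 0.3, -0.008, -0.015, 0.08, 5.7, 8.5, -2.1, 0.3, -0.016, -0.029, 0.1, 11.3, 16.8, -4.3, 0.3, -0.023, -0.044, 0.119, 16.8, 25.1, -6.6, 0.3], "force": 60}}

```text
t: 11.22
eef_pos: [0.4931, 0.1042, 0.1591]
tool_rot: [-0.448, 0.727, 0.148, 0.499]
contact_force: [0.3, 0.1, -0.5]
grip_width: 0.671
finger_force: 65.4
```

{"api": "move_arm", "payload": {"motion": [-0.008, -0.015, 0.02, 5.5, 8.3, -2.3, 0.3, -0.016, -0.029, 0.04, 11.1, 16.6, -4.5, 0.3, -0.023, -0.044, 0.059, 16.6, 24.9, -6.8, 0.3, -0.026, -0.064, 0.064, 22.9, 30.9, -9.8, 0.3, -0.029, -0.084, 0.068, 29.2, 36.8, -12.8, 0.3]}}

```text
t: 11.85
eef_pos: [0.4641, 0.02, 0.227]
tool_rot: [-0.579, 0.723, -0.208, 0.315]
contact_force: [0.1, -1.5, -1.8]
grip_width: 0.664
finger_force: 69.9
```

{"api": "move_arm", "payload": {"motion": [-0.003, -0.02, 0.004, 5.9, 6.1, -3.4, 0.3, -0.006, -0.04, 0.009, 11.8, 12.3, -6.9, 0.3, -0.009, -0.06, 0.013, 17.7, 18.4, -10.3, 0.3, -0.011, -0.08, 0.017, 23.7, 24.5, -13.7, 0.3, -0.014, -0.1, 0.021, 29.6, 30.6, -17.2, 0.3]}}

```text
t: 12.48
eef_pos: [0.45, -0.08, 0.2477]
tool_rot: [0.615, -0.57, 0.528, -0.135]
contact_force: [0.6, -0.2, -1.2]
grip_width: 0.668
finger_force: 69.9
```

{"api": "move_arm", "payload": {"motion": [0.006, -0.024, -0.004, 7.3, 4.2, -4.0, 0.3, 0.012, -0.048, -0.009, 14.5, 8.5, -7.9, 0.3, 0.018, -0.073, -0.013, 21.8, 12.7, -11.9, 0.3, 0.024, -0.097, -0.017, 29.1, 16.9, -15.8, 0.3, 0.03, -0.121, -0.021, 36.4, 21.1, -19.8, 0.3]}}

```text
t: 13.1
eef_pos: [0.4801, -0.2011, 0.2263]
tool_rot: [0.624, -0.269, 0.732, 0.037]
contact_force: [0.1, 0.3, -1.4]
grip_width: 0.668
finger_force: 70.0
```

{"api": "move_arm", "payload": {"motion": [0.006, -0.024, -0.004, 7.3, 4.2, -4.0, 0.3, 0.012, -0.048, -0.009, 14.5, 8.5, -7.9, 0.3, 0.012, -0.048, -0.035, 14.5, 8.5, -7.9, 0.3, 0.012, -0.048, -0.06, 14.5, 8.5, -7.9, 0.3, 0.012, -0.048, -0.06, 14.5, 8.5, -7.9, 0.3]}}

```text
t: 13.72
eef_pos: [0.4919, -0.248, 0.1658]
tool_rot: [0.599, -0.135, 0.782, 0.106]
contact_force: [1.5, 0.7, -0.8]
grip_width: 0.666
finger_force: 70.0
```

```bash
python3 - <<'E'
from kin import *
st()
a=manip.capture("scene");b=manip.capture("side");cv2.imwrite("pics/s7.png",a);cv2.imwrite("pics/side7.png",b)
m=np.zeros((600,800,3),np.uint8)
m[:300,:800]=cv2.resize(a[150:285,300:660],(800,300)) if 0 else cv2.resize(a[150:290,280:640],(800,300))
m[300:,:800]=cv2.resize(b[180:400,150:450],(800,300)) if 0 else cv2.resize(b[230:385,120:520],(800,300))
cv2.imwrite("pics/m7.png",m)
e=az(20,15);fin=np.array([.4758,-.255]);T=np.r_[fin+.009*e[:2]/np.hypot(*e[:2]),.055]+.008*e
plan([(T+[0,0,.006],goal(e,0))])
E
```

```text
t 13.72 p [ 0.4919 -0.248   0.1658] z [ 0.909  0.327 -0.26 ] y [-0.338  0.941  0.004] q [-1.3056, 0.5401, 2.2893, 1.4128, 1.3456, 1.8946] F [ 1.5  0.7 -0.8] w 0.666 ff 70.0
[-0.0, -0.001, -0.054, -0.0, 0.0, 0.1, 'g', -0.001, -0.001, -0.109, -0.0, 0.0, 0.2, 'g', -0.001, -0.001, -0.109, -0.0, 0.0, 0.2, 'g', -0.001, -0.001, -0.109, -0.0, 0.0, 0.2, 'g', -0.001, -0.001, -0.109, -0.0, 0.0, 0.2, 'g']
end q [-1.31  0.81  2.33  1.48  1.31  1.58]
```

View pics/m7.png

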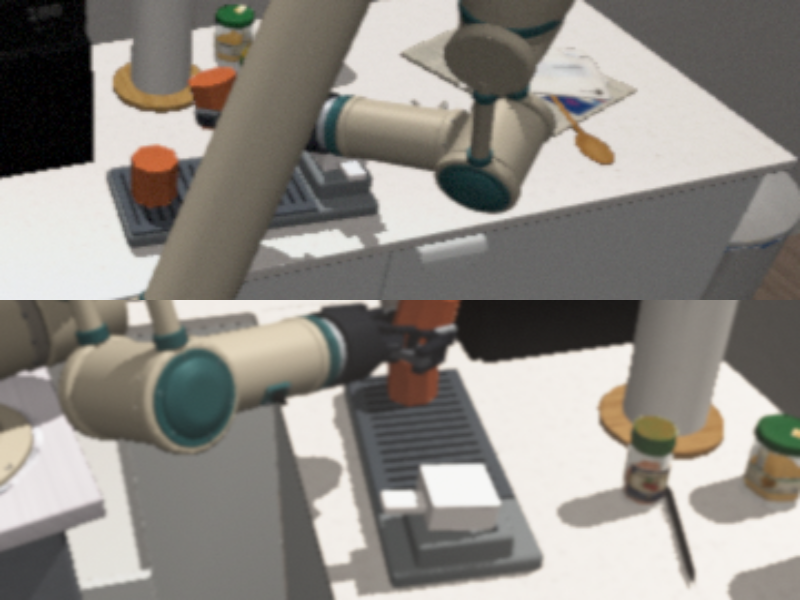

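{"api": "move_arm", "payload": {"motion": [0, -0.001, -0.04, 0, 0, 0, 0.3, 0, -0.001, -0.075, 0, 0, 0, 0.3, 0, -0.001, -0.1, 0, 0, 0, 0.3, 0, -0.001, -0.106, 0, 0, 0, 0.3, 0, -0.001, -0.106, 0, 0, 0, 0.3]}}

```text
t: 14.45
eef_pos: [0.4924, -0.2493, 0.0624]
tool_rot: [0.6, -0.136, 0.781, 0.104]
contact_force: [-0.3, 0.5, -0.7]
grip_width: 0.666
finger_force: 70.1
```

{"api": "move_arm", "payload": {"motion": [0, 0, -0.002, 0, 0, 0, 0.3, 0, 0, -0.004, 0, 0, 0, 0.3, 0, 0, -0.006, 0, 0, 0, 0.3, 0, 0, -0.006, 0, 0, 0, 0.3, 0, 0, -0.006, 0, 0, 0, 0.3]}}

```text
t: 15.08
eef_pos: [0.4923, -0.249, 0.0557]
tool_rot: [0.6, -0.136, 0.781, 0.104]
contact_force: [0.5, -0.1, -0.8]
grip_width: 0.668
finger_force: 70.1
```

```bash
python3 - <<'E'
from kin import *
st()
b=manip.capture("side");cv2.imwrite("pics/m8.png",cv2.resize(b[210:370,210:420],None,fx=3.6,fy=3.6,interpolation=2))
E
```

```text
t 15.07 p [ 0.4923 -0.249   0.0557] z [ 0.909  0.327 -0.258] y [-0.338  0.941 -0.001] q [-1.3057, 0.8173, 2.3297, 1.4923, 1.3094, 1.5646] F [ 0.5 -0.1 -0.8] w 0.668 ff 70.1
```

View pics/m8.png

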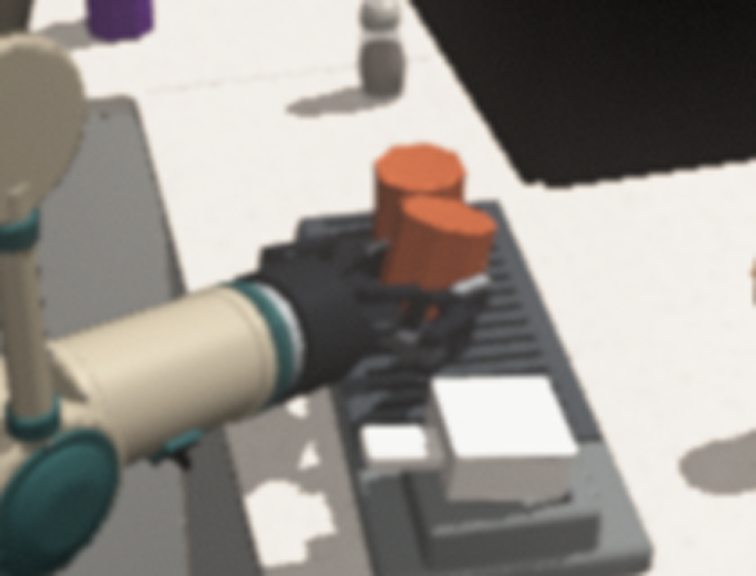

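{"api": "move_arm", "payload": {"motion": [0, 0, -0.001, 0, 0, 0, 0.3, 0, 0, -0.002, 0, 0, 0, 0.3, 0, 0, -0.003, 0, 0, 0, 0.3, 0, 0, -0.003, 0, 0, 0, 0.3, 0, 0, -0.003, 0, 0, 0, 0.3]}}

```text
t: 15.75
eef_pos: [0.4923, -0.249, 0.053]
tool_rot: [0.6, -0.136, 0.781, 0.104]
contact_force: [-0.3, -0.3, 0.9]
grip_width: 0.669
finger_force: 70.2
```

{"api": "move_arm", "payload": {"motion": [0, 0, -0.001, 0, 0, 0, 0.3, 0, 0, -0.002, 0, 0, 0, 0.3, 0, 0, -0.002, 0, 0, 0, 0.3, 0, 0, -0.002, 0, 0, 0, 0.3, 0, 0, -0.002, 0, 0, 0, 0.3]}}

```text
t: 16.38
eef_pos: [0.4925, -0.2489, 0.0527]
tool_rot: [0.602, -0.136, 0.78, 0.104]
contact_force: [-3.0, -2.4, 7.6]
grip_width: 0.668
finger_force: 70.8
```

Contact. Release.

{"api": "move_arm", "payload": {"motion": [0, 0, 0.001, 0, 0, 0, 0.3, 0, 0, 0.001, 0, 0, 0, 0.72, 0, 0, 0.001, 0, 0, 0, 0.8, 0, 0, 0.001, 0, 0, 0, 1, 0, 0, 0.001, 0, 0, 0, 1], "force": 20}}

```text
t: 17.0
eef_pos: [0.4923, -0.249, 0.0514]
tool_rot: [0.6, -0.136, 0.781, 0.104]
contact_force: [-0.2, -0.2, -0.8]
grip_width: 0.997
finger_force: 0.0
```

```bash
python3 - <<'E'
from kin import *
st()
b=manip.capture("side");cv2.imwrite("pics/m9.png",cv2.resize(b[210:370,210:420],None,fx=3.6,fy=3.6,interpolation=2))
p=manip.sense()["eef_pos"];d=az(20,15)
plan([(p-.09*d,goal(d,0)),(p-.12*d+[0,0,.12],goal(d,0))])
E
```

```text
t 17.0 p [ 0.4923 -0.249   0.0514] z [ 0.909  0.327 -0.258] y [-0.338  0.941 -0.   ] q [-1.3056, 0.8277, 2.3299, 1.4951, 1.3082, 1.5539] F [-0.2 -0.2 -0.8] w 0.997 ff 0.0
[-0.041, -0.015, 0.012, 0.0, 0.0, 0.1, 'g', -0.082, -0.03, 0.023, 0.0, 0.0, 0.2, 'g', -0.091, -0.033, 0.066, 0.0, 0.0, 0.2, 'g', -0.1, -0.036, 0.108, 0.0, 0.0, 0.2, 'g', -0.109, -0.04, 0.151, 0.0, 0.0, 0.2, 'g']
end q [-1.59  0.46  2.24  1.13  1.48  1.98]
```

View pics/m9.png

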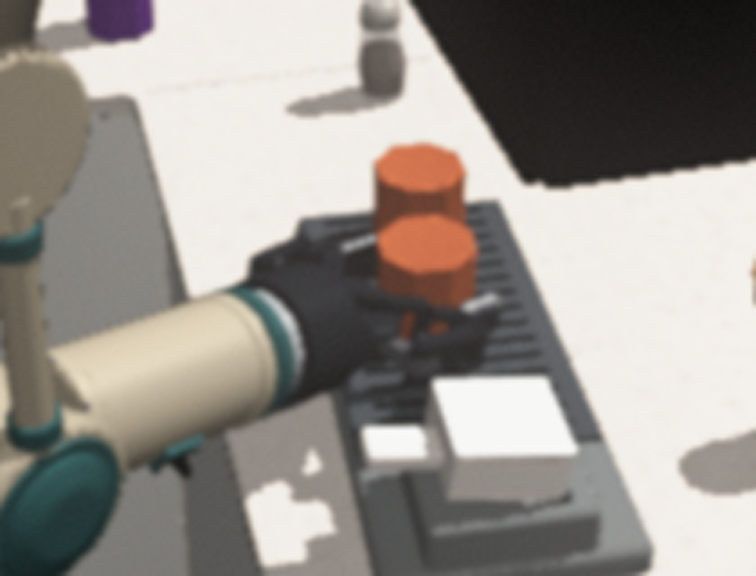

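{"api": "move_arm", "payload": {"motion": [-0.03, -0.011, 0.008, 0, 0, 0, 1, -0.06, -0.022, 0.017, 0, 0, 0, 1, -0.087, -0.032, 0.024, 0, 0, 0, 1, -0.1, -0.036, 0.07, 0, 0, 0, 1, -0.109, -0.04, 0.125, 0, 0, 0, 1]}}

```text
t: 17.68
eef_pos: [0.3825, -0.2897, 0.1771]
tool_rot: [0.6, -0.135, 0.781, 0.105]
contact_force: [0.5, -1.1, 0.7]
grip_width: 1.0
finger_force: 0.0
```

```bash
cat >> kin.py <<'E'
O=np.array([.4926,-.2526]);YW=np.radians(-19.7)
ex=np.array([np.cos(YW),np.sin(YW)]);ey=np.array([-ex[1],ex[0]])
def dw(x,y,z):return np.r_[O+x*ex+y*ey,z]
def tab(th):return dw(.026-.092*np.cos(th)+.010*np.sin(th),-.168,.053+.092*np.sin(th)+.010*np.cos(th))
def ori(down,s=1): # d in dryer xz plane pointing +x and down by 'down' deg ; y along s*ey
    b=np.radians(down);d=np.r_[np.cos(b)*ex,-np.sin(b)];y=s*np.r_[ey,0];return np.c_[np.cross(y,d),y,d]
E
python3 - <<'E'
from kin import *
st()
a=manip.capture("scene");cv2.imwrite("pics/s10.png",a);b=manip.capture("side");cv2.imwrite("pics/side10.png",b)
print(fitcup("side",b,.476,-.255,z0=.026))
for s in(1,-1):
  for dn in(90,75,60):
    for th in(0,1.9):
        G=ori(dn,s);q,c=ik(tab(th)+.008*G[:,2],G,manip.sense()["q"]);print(s,dn,th,"%.0e"%c,q.round(2))
print(tab(0),tab(1.9))
G=ori(80,1)
plan([(tab(0)+[0,0,.1],G)])
E
```

```text
t 17.68 p [ 0.3825 -0.2897  0.1771] z [ 0.91   0.326 -0.258] y [-0.337  0.942  0.003] q [-1.5917, 0.5186, 2.2637, 1.1411, 1.4506, 1.9109] F [ 0.5 -1.1  0.7] w 1.0 ff 0.0
(array([ 0.48237733, -0.25017826]), np.float64(14.617843178033677), np.float64(2.64652871649166))
1 90 0 4e-18 [-0.93  0.4   1.85 -0.    0.9  -2.16]
1 90 1.9 3e-24 [-0.82  0.48  1.48 -0.    1.19 -2.05]
1 75 0 1e-18 [-1.04  0.32  2.03  0.29  0.61 -2.49]
1 75 1.9 5e-31 [-0.89  0.37  1.69  0.18  0.86 -2.22]
1 60 0 4e-03 [-1.21  0.32  2.27  1.26  0.44  2.7 ]
1 60 1.9 4e-17 [-0.98  0.32  1.89  0.58  0.58 -2.64]
-1 90 0 4e-26 [-0.93  0.4   1.85  0.    0.9   0.98]
-1 90 1.9 1e-25 [-0.82  0.48  1.48  0.    1.19  1.09]
-1 75 0 3e-30 [-1.04  0.32  2.03  0.29  0.61  0.65]
-1 75 1.9 4e-23 [-0.89  0.37  1.69  0.18  0.86  0.92]
-1 60 0 2e-28 [-1.18  0.3   2.21  1.    0.46 -0.14]
-1 60 1.9 2e-27 [-0.98  0.32  1.89  0.58  0.58  0.5 ]
[ 0.37383094 -0.38851876  0.063     ] [ 0.49735719 -0.43274756  0.13682671]
!! 1.3e-03 [ 0.06 -0.05 -0.03 -0.07 -0.11  0.18]
!! 2.6e-02 [ 0.02 -0.01  0.03  0.02 -0.11  0.  ]
[-0.001, -0.012, -0.002, 0.1, 8.3, -4.4, 'g', -0.002, -0.025, -0.004, 0.1, 16.6, -8.8, 'g', -0.003, -0.037, -0.007, 0.2, 24.8, -13.3, 'g', -0.005, -0.049, -0.009, 0.2, 33.1, -17.7, 'g', -0.006, -0.062, -0.011, 0.3, 41.4, -22.1, 'g']
!! 8.0e-02 [ 0.03 -0.01  0.04  0.03 -0.13  0.  ]
!! 1.6e-01 [ 0.05 -0.    0.04  0.06 -0.16  0.  ]
!! 3.4e-21 [ 0.3   0.04 -0.43 -0.95  0.36 -5.  ]
[-0.001, -0.012, -0.002, 0.1, 8.3, -4.4, 'g', -0.002, -0.025, -0.004, 0.1, 16.6, -8.8, 'g', -0.003, -0.037, -0.007, 0.2, 24.8, -13.3, 'g', -0.003, -0.037, -0.007, 0.2, 24.8, -13.3, 'g', -0.003, -0.037, -0.007, 0.2, 24.8, -13.3, 'g']
end q [-1.    0.21  1.83  0.13  0.97 -2.3 ]
```

```bash
python3 - <<'E'
from kin import *
plan([([.40,-.30,.30],ori(50,-1)),(tab(0)+[0,0,.07],ori(85,-1))])
E
```

```text
[0.001, -0.001, 0.007, -8.5, 0.0, 5.1, 'g', 0.002, -0.001, 0.015, -17.0, 0.0, 10.2, 'g', 0.003, -0.002, 0.022, -25.5, 0.1, 15.3, 'g', 0.004, -0.003, 0.03, -34.1, 0.1, 20.4, 'g', 0.005, -0.003, 0.037, -42.6, 0.1, 25.4, 'g']
[0.001, -0.001, 0.007, -8.5, 0.0, 5.1, 'g', 0.002, -0.001, 0.015, -17.0, 0.0, 10.2, 'g', 0.003, -0.002, 0.022, -25.5, 0.1, 15.3, 'g', 0.004, -0.003, 0.03, -34.1, 0.1, 20.4, 'g', 0.005, -0.003, 0.037, -42.6, 0.1, 25.4, 'g']
[0.001, -0.001, 0.007, -8.5, 0.0, 5.1, 'g', 0.002, -0.001, 0.015, -17.0, 0.0, 10.2, 'g', 0.003, -0.002, 0.022, -25.5, 0.1, 15.3, 'g', 0.004, -0.003, 0.03, -34.1, 0.1, 20.4, 'g', 0.005, -0.003, 0.037, -42.6, 0.1, 25.4, 'g']
[0.001, -0.001, 0.007, -8.5, 0.0, 5.1, 'g', -0.005, -0.023, -0.034, -5.2, 8.1, 5.7, 'g', -0.012, -0.045, -0.076, -1.8, 16.2, 6.3, 'g', -0.019, -0.067, -0.118, 1.6, 24.2, 6.8, 'g', -0.025, -0.089, -0.16, 5.0, 32.3, 7.4, 'g']
end q [-0.97  0.27  1.81  0.06  0.99  0.92]
```

{"api": "move_arm", "payload": {"motion": [0.001, -0.001, 0.007, -8.5, 0, 5.1, 1, 0.002, -0.001, 0.015, -17, 0, 10.2, 1, 0.003, -0.002, 0.022, -25.5, 0.1, 15.3, 1, 0.004, -0.003, 0.03, -34.1, 0.1, 20.4, 1, 0.005, -0.003, 0.037, -42.6, 0.1, 25.4, 1]}}

```text
t: 18.4
eef_pos: [0.3883, -0.2919, 0.2131]
tool_rot: [0.471, -0.51, 0.717, -0.058]
contact_force: [0.3, -0.4, 0.5]
grip_width: 1.001
finger_force: 0.0
```

{"api": "move_arm", "payload": {"motion": [0.001, -0.001, 0.007, -8.5, 0, 5.1, 1, 0.002, -0.001, 0.015, -17, 0, 10.2, 1, 0.003, -0.002, 0.022, -25.5, 0.1, 15.3, 1, 0.004, -0.003, 0.03, -34.1, 0.1, 20.4, 1, 0.005, -0.003, 0.037, -42.6, 0.1, 25.4, 1]}}

```text
t: 19.02
eef_pos: [0.3933, -0.2947, 0.25]
tool_rot: [-0.257, 0.787, -0.521, 0.209]
contact_force: [0.3, 0.4, -0.3]
grip_width: 1.0
finger_force: 0.0
```

{"api": "move_arm", "payload": {"motion": [0.001, -0.001, 0.007, -8.5, 0, 5.1, 1, 0.002, -0.001, 0.015, -17, 0, 10.2, 1, 0.003, -0.002, 0.022, -25.5, 0.1, 15.3, 1, 0.004, -0.003, 0.03, -34.1, 0.1, 20.4, 1, 0.005, -0.003, 0.037, -42.6, 0.1, 25.4, 1]}}

```text
t: 19.65
eef_pos: [0.3982, -0.2974, 0.2869]
tool_rot: [0.006, 0.919, -0.228, 0.322]
contact_force: [0.4, 0.3, -0.8]
grip_width: 1.0
finger_force: 0.0
```

{"api": "move_arm", "payload": {"motion": [0.001, -0.001, 0.007, -8.5, 0, 5.1, 1, -0.003, -0.018, -0.026, -6, 6, 5.5, 1, -0.007, -0.03, -0.05, -4, 11, 6, 1, -0.01, -0.04, -0.07, -2.5, 15, 6.2, 1, -0.01, -0.04, -0.07, -2.5, 15, 6.2, 1]}}

```text
t: 20.27
eef_pos: [0.3886, -0.3375, 0.2155]
tool_rot: [0.035, 0.964, -0.17, 0.203]
contact_force: [-0.5, 0.3, -0.6]
grip_width: 0.999
finger_force: 0.0
```

```bash
python3 - <<'E'
from kin import *
st();c=manip.camera_info("wrist");im=manip.capture("wrist");cv2.imwrite("pics/w11.png",im)
print("tab px",px("wrist",[tab(0)],c),"cup",fitcup("wrist",im,.478,-.253,c,z0=.026),fitcup("wrist",im,.5225,-.178,c,z0=.026))
plan([(tab(0)+[0,0,.06],ori(88,-1)),(tab(0)+[0,0,-.008],ori(88,-1))])
g=cv2.inRange(im,(150,150,150),(255,255,255));cv2.imwrite("pics/x.png",g)
E
```

```text
t 20.27 p [ 0.3886 -0.3375  0.2155] z [ 0.379 -0.137 -0.915] y [-0.342 -0.94  -0.001] q [-1.0297, 0.0305, 1.9613, 0.3448, 0.8508, 0.7012] F [-0.5  0.3 -0.6] w 0.999 ff 0.0
tab px [[386.11221807 297.68863252]] cup (array([ 0.48144514, -0.25373601]), np.float64(11.01082981923481), np.float64(3.2157568735762876)) (array([ 0.52120686, -0.18256602]), np.float64(43.80270968579865), np.float64(2.7224697934181172))
[-0.005, -0.017, -0.031, 2.5, 6.9, 0.1, 'g', -0.01, -0.034, -0.062, 4.9, 13.7, 0.2, 'g', -0.015, -0.051, -0.093, 7.4, 20.6, 0.4, 'g', -0.015, -0.051, -0.127, 7.4, 20.6, 0.4, 'g', -0.015, -0.051, -0.161, 7.4, 20.6, 0.4, 'g']
end q [-0.95  0.38  1.87  0.03  0.86  0.95]
```

View pics/w11.png

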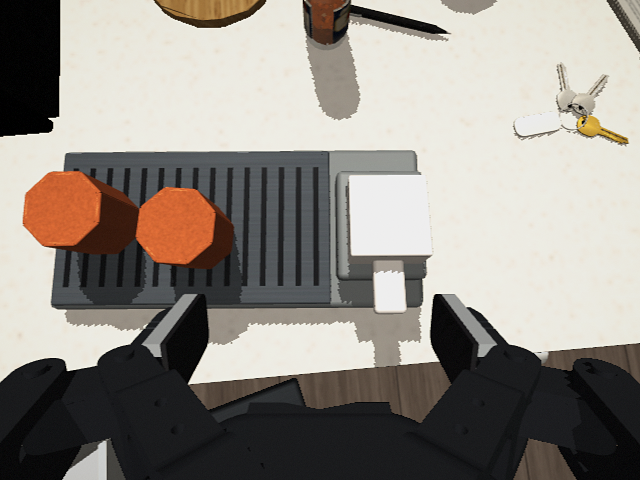

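{"api": "move_arm", "payload": {"motion": [-0.005, -0.018, -0.031, 2.5, 6.9, 0.1, 0.8, -0.011, -0.037, -0.062, 4.9, 13.7, 0.2, 0.8, -0.016, -0.055, -0.093, 7.4, 20.6, 0.4, 0.8, -0.016, -0.055, -0.127, 7.4, 20.6, 0.4, 0.8, -0.016, -0.055, -0.159, 7.4, 20.6, 0.4, 0.8], "force": 25}}

```text
t: 20.95
eef_pos: [0.3723, -0.3925, 0.0579]
tool_rot: [0.004, 0.985, -0.171, 0.018]
contact_force: [-1.2, -1.3, 0.5]
grip_width: 0.802
finger_force: 0.0
```

{"api": "move_arm", "payload": {"motion": [0, 0, 0, 0, 0, 0, 0.8, 0, 0, 0, 0, 0, 0, 0.4, 0, 0, 0, 0, 0, 0, 0.1, 0, 0, 0, 0, 0, 0, 0.1, 0, 0, 0, 0, 0, 0, 0.1]}}

```text
t: 21.58
eef_pos: [0.3738, -0.3889, 0.0595]
tool_rot: [0.001, 0.985, -0.172, 0.019]
contact_force: [7.4, 10.9, 1.5]
grip_width: 0.273
finger_force: 30.8
```

```bash
python3 - <<'E'
from kin import *
st();s=manip.sense();p=np.array(s["eef_pos"]);G=R.from_quat(np.roll(s["tool_rot"],-1)).as_matrix()
off=p-tab(0);print(off)
plan([(tab(t)+off,G) for t in np.arange(.2,1.91,.17)])
E
```

```text
t 21.57 p [ 0.3738 -0.3889  0.0595] z [ 0.036 -0.008 -0.999] y [-0.34  -0.941 -0.005] q [-0.9508, 0.3774, 1.8655, 0.0328, 0.8713, 0.9459] F [ 7.4 10.9  1.5] w 0.273 ff 30.8
[-3.52416504e-05 -3.98416925e-04 -3.54215017e-03]
[0.004, -0.001, 0.018, -0.0, 0.0, -0.0, 'g', 0.009, -0.003, 0.033, -0.0, 0.0, -0.0, 'g', 0.017, -0.006, 0.046, -0.0, 0.0, -0.0, 'g', 0.027, -0.01, 0.058, -0.0, 0.0, -0.0, 'g', 0.039, -0.014, 0.067, -0.0, 0.0, -0.0, 'g']
[0.013, -0.005, 0.007, 0.0, 0.0, 0.0, 'g', 0.027, -0.01, 0.013, 0.0, 0.0, 0.0, 'g', 0.042, -0.015, 0.015, 0.0, 0.0, 0.0, 'g', 0.056, -0.02, 0.015, 0.0, 0.0, 0.0, 'g', 0.071, -0.025, 0.012, 0.0, 0.0, 0.0, 'g']
[0.014, -0.005, -0.005, 0.0, 0.0, 0.0, 'g', 0.014, -0.005, -0.005, 0.0, 0.0, 0.0, 'g', 0.014, -0.005, -0.005, 0.0, 0.0, 0.0, 'g', 0.014, -0.005, -0.005, 0.0, 0.0, 0.0, 'g', 0.014, -0.005, -0.005, 0.0, 0.0, 0.0, 'g']
end q [-0.83  0.46  1.5   0.02  1.15  1.07]
```

{"api": "move_arm", "payload": {"motion": [0.001, 0.004, 0.004, 0, 0, 0, 0.1, 0.005, 0.003, 0.018, 0, 0, 0, 0.1, 0.01, 0.001, 0.033, 0, 0, 0, 0.1, 0.018, -0.002, 0.046, 0, 0, 0, 0.1, 0.028, -0.006, 0.058, 0, 0, 0, 0.1]}}

```text
t: 22.2
eef_pos: [0.4011, -0.3984, 0.117]
tool_rot: [0.004, 0.985, -0.171, 0.018]
contact_force: [5.4, -0.4, -12.3]
grip_width: 0.276
finger_force: 25.9
```

```bash
python3 -c "
from kin import *
st();print(tab(.88)+[0,0,-.0035])"
```

```text
t 22.2 p [ 0.4011 -0.3984  0.117 ] z [ 0.034 -0.013 -0.999] y [-0.338 -0.941  0.001] q [-0.9171, 0.3433, 1.741, 0.0224, 1.0261, 0.9866] F [  5.4  -0.4 -12.3] w 0.276 ff 25.9
[ 0.41251548 -0.40236983  0.12677949]
```

{"api": "move_arm", "payload": {"motion": [0.012, -0.004, 0.007, 0, 0, 0, 0.1, 0.025, -0.009, 0.013, 0, 0, 0, 0.1, 0.039, -0.014, 0.018, 0, 0, 0, 0.1, 0.054, -0.019, 0.02, 0, 0, 0, 0.1, 0.068, -0.024, 0.02, 0, 0, 0, 0.1]}}

```text
t: 22.82
eef_pos: [0.4683, -0.4224, 0.1369]
tool_rot: [0.004, 0.985, -0.171, 0.017]
contact_force: [-2.4, 3.9, -1.7]
grip_width: 0.277
finger_force: 28.0
```

{"api": "move_arm", "payload": {"motion": [0.008, -0.003, -0.001, 0, 0, 0, 0.1, 0.015, -0.005, -0.003, 0, 0, 0, 0.1, 0.022, -0.008, -0.005, 0, 0, 0, 0.1, 0.026, -0.009, -0.006, 0, 0, 0, 0.1, 0.026, -0.009, -0.006, 0, 0, 0, 0.1]}}

```text
t: 23.45
eef_pos: [0.4944, -0.4318, 0.1299]
tool_rot: [0.004, 0.985, -0.171, 0.017]
contact_force: [-1.0, 4.5, -3.0]
grip_width: 0.277
finger_force: 28.4
```

```bash
python3 -c "
from kin import *
st();b=manip.capture('side');cv2.imwrite('pics/side12.png',b);print(tab(1.85));print(px('side',[dw(-.006,-.168-.0113,.0734),tab(1.85),dw(.026,-.168,.053)]))"
```

```text
t 23.45 p [ 0.4944 -0.4318  0.1299] z [ 0.033 -0.014 -0.999] y [-0.337 -0.942  0.002] q [-0.8319, 0.4543, 1.5159, 0.0163, 1.1394, 1.076] F [-1.   4.5 -3. ] w 0.277 ff 28.4
[ 0.49336668 -0.43131876  0.13868142]
[[348.9296269  335.00741633]
 [384.41740998 299.93100362]
 [363.1091406  337.133764  ]]
```

{"api": "move_arm", "payload": {"motion": [0, 0, 0, 0, 0, 0, 0.5, 0, 0, 0, 0, 0, 0, 0.6, 0, 0, 0.03, 0, 0, 0, 0.6, -0.005, 0.002, 0.08, 0, 0, 0, 0.6, -0.03, 0.011, 0.1, 0, 0, 0, 0.4]}}

```text
t: 24.12
eef_pos: [0.4665, -0.4238, 0.2348]
tool_rot: [0.008, 0.985, -0.171, 0.021]
contact_force: [-0.1, 0.0, -0.3]
grip_width: 0.412
finger_force: 0.0
```

```bash
python3 - <<'E'
from kin import *
st();G=ori(62,-1);d=G[:,2]
a=manip.capture("scene");cv2.imwrite("pics/s13.png",a);b=manip.capture("side");cv2.imwrite("pics/side13.png",b)
pre=dw(-.006,-.228,.066)-.011*d;print("pre",pre.round(4))
plan([(pre+[0,0,.1],G),(pre,G)])
m=np.zeros((600,800,3),np.uint8);m[:300]=cv2.resize(b[260:380,240:560],(800,300),interpolation=2);m[300:]=cv2.resize(a[170:275,330:610],(800,300),interpolation=2)
cv2.imwrite("pics/m13.png",m)
E
```

```text
t 24.12 p [ 0.4665 -0.4238  0.2348] z [ 0.04  -0.022 -0.999] y [-0.337 -0.942  0.008] q [-0.8563, 0.3398, 1.4304, 0.0157, 1.3286, 1.0541] F [-0.1  0.  -0.3] w 0.412 ff 0.0
pre [ 0.4052 -0.4635  0.0757]
[-0.02, -0.014, -0.02, -2.7, -8.1, 0.0, 'g', -0.039, -0.027, -0.04, -5.5, -16.1, 0.1, 'g', -0.059, -0.041, -0.059, -8.2, -24.2, 0.1, 'g', -0.059, -0.041, -0.109, -8.2, -24.2, 0.1, 'g', -0.059, -0.041, -0.159, -8.2, -24.2, 0.1, 'g']
end q [-1.17  0.35  2.    0.71  0.56  0.18]
```

{"api": "move_arm", "payload": {"motion": [-0.02, -0.014, -0.02, -2.7, -8.1, 0, 0, -0.039, -0.027, -0.04, -5.5, -16.1, 0, 0, -0.059, -0.041, -0.059, -8.2, -24.2, 0, 0, -0.06, -0.041, -0.09, -8.2, -24.2, 0, 0, -0.06, -0.041, -0.11, -8.2, -24.2, 0, 0]}}

```text
t: 24.85
eef_pos: [0.4025, -0.4625, 0.1187]
tool_rot: [0.039, 0.957, -0.168, 0.235]
contact_force: [0.3, 0.1, -0.4]
grip_width: 0.001
finger_force: 0.0
```

```bash
python3 - <<'E'
from kin import *
st()
b=manip.capture("side");cv2.imwrite("pics/side14.png",b)
m=np.zeros((600,800,3),np.uint8);a=cv2.imread("pics/s13.png")
m[:300]=cv2.resize(b[260:380,240:560],(800,300),interpolation=2);m[300:]=cv2.resize(a[170:275,330:610],(800,300),interpolation=2)
cv2.imwrite("pics/m14.png",m)
for th in(1.7,1.85,1.9):
    # hood top-face corners predicted: back face when up
    print(th,px("side",[tab(th),dw(.026-.064*np.cos(th),-.138,.053+.064*np.sin(th))]).round(0).tolist())
for f in("side10","side13","side14"):
    im=cv2.imread(f"pics/{f}.png");g=im[285:365,310:410].min(2)
    print(f);[print("".join(" .:-=+*#%@"[min(9,v//26)] for v in r[::2])) for r in g[::4]]
E
```

```text
t 24.85 p [ 0.4025 -0.4625  0.1187] z [ 0.436 -0.153 -0.887] y [-0.34  -0.94  -0.005] q [-1.1703, 0.2894, 1.9491, 0.5967, 0.655, 0.3144] F [ 0.3  0.1 -0.4] w 0.001 ff 0.0
1.7 [[378.0, 299.0], [365.0, 301.0]]
1.85 [[384.0, 300.0], [370.0, 301.0]]
1.9 [[387.0, 300.0], [371.0, 302.0]]
side10
::.....:::::::::-------=%%%%%%%%%%%%%%%%%%@@%%%@%%
--:..........:::--------+%%%%%%%@%%%%%%%%%%%@%%%@@
--:..........:::---------+%%%@%%%%%%%%%%%%%%%@%%%@
::...........:::----------+%%%%%%%%%%%%%%@%%%@@@@@
:::..........:::::---------*%%%%%%%%%%@%%%@@@@%@%@
:::::.......::::::::-------=*%%%%%%%%%%%%%%%@@@@@@
:.:::::::------::::::::-----=*%@%@%%%%@@%%%%@@@%%@
-:::::-----------------------=#%%%%@@@%%%@@%%%%%@@
--::::::::*@@@@@@@@@@@@@@@#---=#%%%%%%%%%%%@%%@@@%
-----::::-=%@@@@@@@@@@@@@@@#---=%%%%%%%%%%%%%%%@@@
----------=+@@@@@@@@@@@@@@@@*---+%%%%@%@%%%%%@%%@@
+@@@@@@@%++=#@@@@@@@@@@@@@@@@+---+%%%%%%@%%@@@@@@%
=%@@@@@@@*+==%@@@@@@@@@@@@@@@@*+++*%%%%%@@%%%%%%*+
-+######**++==****+++++++++++++++++#%%%%@%%%#+++++
=++===:-----==++++++++++++++++++++++#%%%%@@@#+++++
------::----=++++++++++++++++++++++++#%@%%%@@
[... 1563 characters left out ...]
......:::::----=++**===++#%%%%%@@@%%@
-::::::....:::......::::::-=++++++=++#@@%@%@%%%@%@
--:::::::...:--:.....:::::-=+++++#@@@@@@@%%%%%@@%%
----::::::..::---:-:.:----=++++++=%@@@@@@@%%%%%@@@
---------:::.:---:....---=++++++==+++++++*%%%%@%%@
------------:::--:....:--:---====++++++++%%%%@@@%@
---:::-+++++=:.........-=-:---==++++++++%%%%%@%%*+
-----::=++++++=--=-:....:-::---++++++++#%%%%#+++++
=++===:-++++++++==---:::--:::-=+++++++#%%@@%#+++++
------::=+++++=------------::=+++++++#%@%%%%%%#*++
------::-+++++===-----------:----=++++%%@%@@@@@@@%
-------::=++++++++++=------------=++++*%%%@@@@@@@%
-------:::=====---------:::::::--=+++++*%@%%%@@@@@
=-------:::::::::::::::::::::::--=+++++++%@@%%%@@@
```

{"api": "move_arm", "payload": {"motion": [0.003, -0.001, -0.015, 0, 0, 0, 0, 0.003, -0.001, -0.03, 0, 0, 0, 0, 0.003, -0.001, -0.042, 0, 0, 0, 0, 0.006, 0.008, -0.042, 0, 0, 0, 0, 0.009, 0.016, -0.042, 0, 0, 0, 0]}}

```text
t: 25.52
eef_pos: [0.4137, -0.4455, 0.0789]
tool_rot: [0.038, 0.957, -0.166, 0.236]
contact_force: [-0.9, 0.8, 0.8]
grip_width: -0.003
finger_force: 0.0
```

{"api": "move_arm", "payload": {"motion": [0.002, 0.005, 0, 0, 0, 0, 0, 0.003, 0.009, 0, 0, 0, 0, 0, 0.005, 0.014, 0, 0, 0, 0, 0, 0.005, 0.014, 0, 0, 0, 0, 0, 0.005, 0.014, 0, 0, 0, 0, 0]}}

```text
t: 26.15
eef_pos: [0.4184, -0.4327, 0.0791]
tool_rot: [0.039, 0.957, -0.167, 0.236]
contact_force: [-1.1, -1.3, 1.2]
grip_width: 0.003
finger_force: 0.9
```

{"api": "move_arm", "payload": {"motion": [0.001, 0.004, 0, 0, 0, 0, 0, 0.003, 0.008, 0, 0, 0, 0, 0, 0.004, 0.012, 0, 0, 0, 0, 0, 0.005, 0.015, 0, 0, 0, 0, 0, 0.005, 0.015, 0, 0, 0, 0, 0]}}

```text
t: 26.78
eef_pos: [0.4232, -0.4158, 0.078]
tool_rot: [0.037, 0.957, -0.166, 0.235]
contact_force: [0.4, -0.6, 1.0]
grip_width: -0.002
finger_force: 0.2
```

```bash
python3 - <<'E'
from kin import *
st();s=manip.sense();t=s["eef_pos"]+.011*R.from_quat(np.roll(s["tool_rot"],-1)).as_matrix()[:,2]
v=t[:2]-O;print("tip dryer",v@ex,v@ey,t[2])
E
```

```text
t 26.77 p [ 0.4232 -0.4158  0.078 ] z [ 0.438 -0.15  -0.887] y [-0.336 -0.942 -0.007] q [-1.0881, 0.3159, 2.0538, 0.6996, 0.5168, 0.2546] F [ 0.4 -0.6  1. ] w -0.002 ff 0.2
tip dryer -0.005274881846483336 -0.17693799515024147 0.06826054231928387
```

{"api": "move_arm", "payload": {"motion": [0.001, 0.003, 0, 0, 0, 0, 0, 0.002, 0.006, 0, 0, 0, 0, 0, 0.003, 0.009, 0, 0, 0, 0, 0, 0.003, 0.009, 0, 0, 0, 0, 0, 0.003, 0.009, 0, 0, 0, 0, 0]}}

```text
t: 27.4
eef_pos: [0.4253, -0.4113, 0.0787]
tool_rot: [0.042, 0.957, -0.167, 0.235]
contact_force: [-5.1, -7.3, -2.3]
grip_width: 0.003
finger_force: 3.8
```

```bash
python3 - <<'E'
from kin import *
st();s=manip.sense();t=s["eef_pos"]+.011*R.from_quat(np.roll(s["tool_rot"],-1)).as_matrix()[:,2]
v=t[:2]-O;print("tip dryer",v@ex,v@ey,t[2])
E
```

```text
t 27.4 p [ 0.4253 -0.4113  0.0787] z [ 0.436 -0.159 -0.886] y [-0.339 -0.941  0.002] q [-1.0747, 0.3099, 2.0629, 0.6992, 0.4992, 0.265] F [-5.1 -7.3 -2.3] w 0.003 ff 3.8
tip dryer -0.004736417345692848 -0.1720701742512274 0.06900428926173828
```

{"api": "move_arm", "payload": {"motion": [-0.006, -0.02, 0, 0, 0, 0, 0, -0.01, -0.026, 0.03, 0, 0, 0, 0, -0.015, -0.022, 0.07, 0, 0, 0, 0, -0.03, -0.005, 0.1, 0, 0, 0, 0.3, -0.05, 0.015, 0.12, 0, 0, 0, 0.5]}}

```text
t: 28.02
eef_pos: [0.3762, -0.3933, 0.2002]
tool_rot: [0.038, 0.957, -0.166, 0.236]
contact_force: [-0.2, -0.5, 0.8]
grip_width: 0.417
finger_force: 0.0
```

```bash
python3 - <<'E'
from kin import *
st();c=manip.camera_info("wrist")
w=manip.capture("wrist");b=manip.capture("side");cv2.imwrite("pics/side15.png",b);cv2.imwrite("pics/w15.png",w)
pts=[dw(-.006,-.168+s*.0113,.0734) for s in(1,-1)]+[tab(1.85),dw(.026,-.168,.053)]
print(px("wrist",pts,c).round(0).tolist(),px("side",pts).round(0).tolist())
u=px("wrist",pts,c)[0];x=int(np.clip(u[0]-100,0,440));y=int(np.clip(u[1]-75,0,330))
u=px("side",pts)[0];X=int(u[0]-45);Y=int(u[1]-45)
m=np.zeros((600,800,3),np.uint8);m[:,:480]=cv2.resize(w[y:y+150,x:x+120],(480,600),interpolation=2);m[:360,480:]=cv2.resize(b[Y:Y+90,X:X+80],(320,360),interpolation=2)
print(x,y,X,Y);cv2.imwrite("pics/m15.png",m)
E
```

```text
t 28.02 p [ 0.3762 -0.3933  0.2002] z [ 0.439 -0.152 -0.886] y [-0.336 -0.942 -0.005] q [-1.1658, 0.0883, 1.9704, 0.4951, 0.8075, 0.4521] F [-0.2 -0.5  0.8] w 0.417 ff 0.0
[[300.0, 239.0], [330.0, 239.0], [314.0, 112.0], [316.0, 206.0]] [[346.0, 327.0], [349.0, 335.0], [384.0, 300.0], [363.0, 337.0]]
199 164 301 281
```

View pics/m15.png

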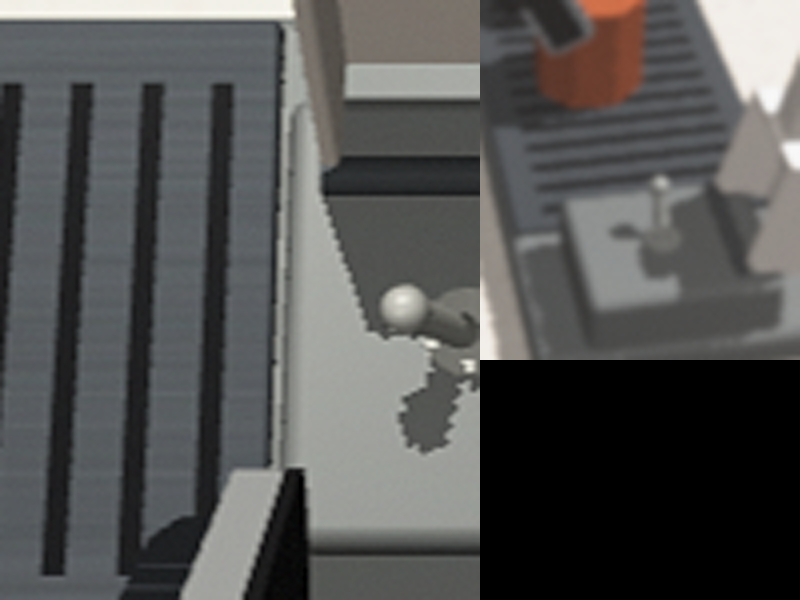

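```bash
python3 - <<'E'
from kin import *
G=ori(88,-1);p=np.array([.4944,-.4318,.130])
plan([(p+[-.02,.007,.1],G),(p+[0,0,.05],G),(p,G)])
off=p-tab(1.86);print(off)
offs=lambda t:tab(t)+off*np.array([1,1,1])*1.0
print("arc");plan([(tab(t)+[0,0,-.007],G) for t in np.arange(1.75,-.01,-.175)],start=(tab(1.86)+[0,0,-.007],G))
E
```

```text
[0.033, -0.011, 0.01, 2.8, 8.1, -0.0, 'g', 0.066, -0.022, 0.02, 5.6, 16.2, -0.0, 'g', 0.099, -0.033, 0.029, 8.4, 24.3, -0.0, 'g', 0.119, -0.04, -0.021, 8.4, 24.3, -0.0, 'g', 0.119, -0.04, -0.071, 8.4, 24.3, -0.0, 'g']
end q [-0.83  0.45  1.51  0.02  1.14  1.07]
[ 0.00022831 -0.00019301 -0.00832747]
arc
!! 1.5e-17 [ 0.33  0.35 -0.44 -0.48  0.33  0.62]
[-0.009, 0.003, 0.003, 0.0, 0.0, 0.0, 'g', -0.024, 0.009, 0.007, 0.0, 0.0, 0.0, 'g', -0.039, 0.014, 0.007, 0.0, 0.0, 0.0, 'g', -0.054, 0.019, 0.005, 0.0, 0.0, 0.0, 'g', -0.069, 0.025, -0.001, 0.0, 0.0, 0.0, 'g']
[-0.013, 0.005, -0.008, 0.0, 0.0, 0.0, 'g', -0.025, 0.009, -0.018, 0.0, 0.0, 0.0, 'g', -0.035, 0.013, -0.03, 0.0, 0.0, 0.0, 'g', -0.043, 0.015, -0.044, 0.0, 0.0, 0.0, 'g', -0.049, 0.017, -0.059, 0.0, 0.0, 0.0, 'g']
[-0.003, 0.001, -0.016, 0.0, 0.0, 0.0, 'g', -0.003, 0.001, -0.016, 0.0, 0.0, 0.0, 'g', -0.003, 0.001, -0.016, 0.0, 0.0, 0.0, 'g', -0.003, 0.001, -0.016, 0.0, 0.0, 0.0, 'g', -0.003, 0.001, -0.016, 0.0, 0.0, 0.0, 'g']
end q [-0.95  0.38  1.87  0.03  0.86  0.95]
```

{"api": "move_arm", "payload": {"motion": [0.033, -0.011, 0.01, 2.8, 8.1, 0, 0.7, 0.066, -0.022, 0.02, 5.6, 16.2, 0, 0.7, 0.099, -0.033, 0.029, 8.4, 24.3, 0, 0.7, 0.118, -0.039, -0.021, 8.4, 24.3, 0, 0.7, 0.118, -0.039, -0.068, 8.4, 24.3, 0, 0.7]}}

```text
t: 28.75
eef_pos: [0.4973, -0.4329, 0.1279]
tool_rot: [0.003, 0.985, -0.17, 0.017]
contact_force: [0.2, 1.0, -0.7]
grip_width: 0.703
finger_force: 0.0
```

{"api": "move_arm", "payload": {"motion": [0, 0, 0, 0, 0, 0, 0.7, 0, 0, 0, 0, 0, 0, 0.4, 0, 0, 0, 0, 0, 0, 0.1, 0, 0, 0, 0, 0, 0, 0.1, 0, 0, 0, 0, 0, 0, 0.1], "force": 25}}

```text
t: 29.38
eef_pos: [0.4957, -0.4323, 0.1333]
tool_rot: [0.004, 0.985, -0.171, 0.019]
contact_force: [2.6, 3.7, 6.2]
grip_width: 0.273
finger_force: 29.4
```

Tab gripped. Swing down.

{"api": "move_arm", "payload": {"motion": [-0.009, 0.003, 0.003, 0, 0, 0, 0.1, -0.024, 0.009, 0.007, 0, 0, 0, 0.1, -0.039, 0.014, 0.007, 0, 0, 0, 0.1, -0.054, 0.019, 0.005, 0, 0, 0, 0.1, -0.069, 0.025, -0.001, 0, 0, 0, 0.1]}}

```text
t: 30.0
eef_pos: [0.4272, -0.4077, 0.1329]
tool_rot: [0.004, 0.985, -0.172, 0.02]
contact_force: [3.3, 2.0, 7.2]
grip_width: 0.274
finger_force: 31.3
```

{"api": "move_arm", "payload": {"motion": [-0.013, 0.005, -0.008, 0, 0, 0, 0.1, -0.025, 0.009, -0.018, 0, 0, 0, 0.1, -0.035, 0.013, -0.03, 0, 0, 0, 0.1, -0.043, 0.015, -0.044, 0, 0, 0, 0.1, -0.049, 0.017, -0.055, 0, 0, 0, 0.1]}}

```text
t: 30.62
eef_pos: [0.3762, -0.3895, 0.0753]
tool_rot: [0.003, 0.985, -0.172, 0.017]
contact_force: [3.7, 3.9, 3.4]
grip_width: 0.275
finger_force: 33.8
```

```bash
python3 -c "
from kin import *
st();print(tab(.175),tab(0))"
```

```text
t 30.62 p [ 0.3762 -0.3895  0.0753] z [ 0.033 -0.012 -0.999] y [-0.338 -0.941 -0.   ] q [-0.9444, 0.3601, 1.8426, 0.0251, 0.9104, 0.9563] F [3.7 3.9 3.4] w 0.275 ff 33.8
[ 0.37679303 -0.38957935  0.07886521] [ 0.37383094 -0.38851876  0.063     ]
```

{"api": "move_arm", "payload": {"motion": [-0.001, 0, -0.006, 0, 0, 0, 0.1, -0.002, 0.001, -0.012, 0, 0, 0, 0.1, -0.002, 0.001, -0.017, 0, 0, 0, 0.1, -0.002, 0.001, -0.02, 0, 0, 0, 0.1, -0.002, 0.001, -0.02, 0, 0, 0, 0.1]}}

```text
t: 31.25
eef_pos: [0.3719, -0.3879, 0.0538]
tool_rot: [0.002, 0.985, -0.171, 0.014]
contact_force: [-5.2, 3.1, 2.9]
grip_width: 0.274
finger_force: 34.5
```

{"api": "move_arm", "payload": {"motion": [0.002, 0, -0.001, 0, 0, 0, 0.1, 0.002, 0, -0.002, 0, 0, 0, 0.1, 0.002, 0, -0.004, 0, 0, 0, 0.1, 0.002, 0, -0.004, 0, 0, 0, 0.1, 0.002, 0, -0.004, 0, 0, 0, 0.1]}}

```text
t: 31.88
eef_pos: [0.3721, -0.3878, 0.0502]
tool_rot: [0.002, 0.985, -0.17, 0.012]
contact_force: [-11.5, 2.8, 8.8]
grip_width: 0.274
finger_force: 35.1
```

```bash
python3 - <<'E'
from kin import *
st()
b=manip.capture("side")
for im in(cv2.imread("pics/side10.png"),b):
    g=im[309:350,300:385].min(2);[print("".join(" .:-=+*#%@"[min(9,v//26)] for v in r[::1])) for r in g[::2]]
E
```

```text
t 31.88 p [ 0.3721 -0.3878  0.0502] z [ 0.023 -0.008 -1.   ] y [-0.335 -0.942  0.   ] q [-0.9448, 0.3907, 1.873, 0.0181, 0.858, 0.9563] F [-11.5   2.8   8.8] w 0.274 ff 35.1
:::::::::::..:::::::::::::::------------:::::::::::::::-----------=+*%%%@%%%@@%%%%%%%
-::::::::::::::::::::::::::::::::::::::----------------------------=+#%@@@@@@@@%%%@%%
-::::------:::::::::::----------------------------------------------=+#%%@%%%%%%@@@@@
=-:::-----------------------:=+#########%%%%%%%%%%%%%%%%%%%%%#+=-----=*#%%%%%%%%%%%%%
=-:::--------::::::::::::::::=*@@@@@@@@@@@@@@@@@@@@@@@@@@@@@@@#+------=*#%%%%@%%%%%%%
==-:::------------------------+#@@@@@@@@@@@@@@@@@@@@@@@@@@@@@@@#+------=*%%%@@@@%%%%%
+=-:::-------------:::::::::--=*%@@@@@@@@@@@@@@@@@@@@@@@@@@@@@@@#=------=*%%%%%%%%%%%
+==-:::-------::::::::--------==#@@@@@@@@@@@@@@@@@@@@@@@@@@@@@@@@#=------+*%%%%%%%%%%
++=-:::-----------------------==+#@@@@@@@@@@@@@@@@@@@@@@@@@@@@@@@%*=------+#%%%%%@%@@
++=--:::---=====-------------====*%@@@@@@@@@@@@@@@@@@@@@@@@@@@@@@@%*=-----=+#%%%%%@@@
+++=-:::-=+#@@@@@@@@@@@@@@%*+++==+#@@@@@@@@@@@@@@@@@@@@@@@@@@@@@@@
[... 1985 characters left out ...]
+++++*%%%%%%
++++=--:-==-:.......:::::...:-==*%@@@@@@@@@@@@@@@@@@@@@@@@@@@@@@@@@%**++++++++**%%%%%
++++==-:-==:...............:-=+==#@@@@@@@@@@@@@@@@@@%%%%%%######***++++++++++++*#%%%%
+++++=-----:...............:=++==+#%%%%%#####****+++++++++++++++++++++++++++++++*#%%%
++++++=-:---:..............-=++====++++++++++++++++++++++++++++++++++++++++++++++*#%%
++++++=-::--:.............:-====-==+++++++++++++++++++++++++++++++++++++++++++++++*#%
*++++++=-:---:........:::::-------=++++++++++++++++++++++++++++++++++++++++++++++++*#
#++++++=-:----:......::-:::-------=++++++++++++++++++++++++++++++==-=+++++++++++++++*
*++++++=--::--:......::-:::-------=++++++++++++++++==============---=++++++++++++++++
```

{"api": "move_arm", "payload": {"motion": [0, 0, 0.003, 0, 0, 0, 0.1, 0, 0, 0.004, 0, 0, 0, 0.4, 0, 0, 0.004, 0, 0, 0, 0.7, 0, 0, 0.05, 0, 0, 0, 0.7, 0, 0, 0.1, 0, 0, 0, 0.7]}}

```text
t: 32.55
eef_pos: [0.3763, -0.3892, 0.151]
tool_rot: [0.003, 0.985, -0.171, 0.016]
contact_force: [0.5, -0.4, 0.2]
grip_width: 0.697
finger_force: 0.0
```

```bash
python3 - <<'E'
from kin import *
st()
b=manip.capture("side");cv2.imwrite("pics/side16.png",b)
for im in(cv2.imread("pics/side10.png"),b):
    g=im[309:345,300:385].min(2);[print("".join(" .:-=+*#%@"[min(9,v//26)] for v in r[::1])) for r in g[::2]]
    w=cv2.inRange(im[305:345,305:375],(215,)*3,(255,)*3);print(cv2.minAreaRect(np.argwhere(w)[:,::-1].astype(np.float32)),w.sum()//255)
E
```

```text
t 32.55 p [ 0.3763 -0.3892  0.151 ] z [ 0.03  -0.01  -0.999] y [-0.337 -0.941 -0.   ] q [-0.9428, 0.2798, 1.7414, 0.0208, 1.0941, 0.9629] F [ 0.5 -0.4  0.2] w 0.697 ff 0.0
:::::::::::..:::::::::::::::------------:::::::::::::::-----------=+*%%%@%%%@@%%%%%%%
-::::::::::::::::::::::::::::::::::::::----------------------------=+#%@@@@@@@@%%%@%%
-::::------:::::::::::----------------------------------------------=+#%%@%%%%%%@@@@@
=-:::-----------------------:=+#########%%%%%%%%%%%%%%%%%%%%%#+=-----=*#%%%%%%%%%%%%%
=-:::--------::::::::::::::::=*@@@@@@@@@@@@@@@@@@@@@@@@@@@@@@@#+------=*#%%%%@%%%%%%%
==-:::------------------------+#@@@@@@@@@@@@@@@@@@@@@@@@@@@@@@@#+------=*%%%@@@@%%%%%
+=-:::-------------:::::::::--=*%@@@@@@@@@@@@@@@@@@@@@@@@@@@@@@@#=------=*%%%%%%%%%%%
+==-:::-------::::::::--------==#@@@@@@@@@@@@@@@@@@@@@@@@@@@@@@@@#=------+*%%%%%%%%%%
++=-:::-----------------------==+#@@@@@@@@@@@@@@@@@@@@@@@@@@@@@@@%*=------+#%%%%%@%@@
++=--:::---=====-------------====*%@@@@@@@@@@@@@@@@@@@@@@@@@@@@@@@%*=-----=+#%%%%%@@@
+++=-:::-=+#@@@@@@@@@@@@@@%*+++==+#@@@@@@@@@@@@@@@@@@@@@@@@@@@@@@@@%
[... 1672 characters left out ...]
--:::-=====+++***##**+++===+#@@@@@@@@@@@@@@@@@@@@@@@@@@@@@@@@@%#+=-------+#%%%%%%
++++=-::-+%@@@@@@@@@@@@@%*++++==*%@@@@@@@@@@@@@@@@@@@@@@@@@@@@@@@@@%*++=++++++*%%%%%%
++++=--:-+%@@@@@@@@@@@@@%#*++++==#%@@@@@@@@@@@@@@@@@@@@@@@@@@@@@@@@%#*++++++++**%%%%%
+++++=-:-=#%@@@@@@@@@@@@@%#*+++==+#@@@@@@@@@@@@@@@%%%%%########****+++++++++++++#%%%%
+++++=-:--+%@@@@@@@@@@@@%%#*++++==+*####*****+++++++++++++++++++++++++++++++++++*#%%%
++++++=---=*######******+++++++==-==+++++++++++++++++++++++++++++++++++++++++++++*#%%
++++++=----=++++============------==++++++++++++++++++++++++++++++++++++++++++++++*#%
((39.60755920410156, 22.66057014465332), (28.38492202758789, 70.29002380371094), 71.1139144897461) 884
```

```bash
python3 - <<'E'
from kin import *
def pt(x,y,z,th):
    dx,dz=x-.026,z-.053;return dw(.026+dx*np.cos(th)+dz*np.sin(th),y,.053-dx*np.sin(th)+dz*np.cos(th))
for th in(-.1,-.05,0,.05,.1,.15):print(th,px("side",[pt(-.058,-.168,.069,th),pt(-.078,-.168,.069,th)]).round(1).tolist(),px("scene",[pt(-.058,-.168,.069,th)]).round(1).tolist())
a=manip.capture("scene");cv2.imwrite("pics/s16.png",a)
for f in("side0","side10","side16"):
    im=cv2.imread(f"pics/{f}.png");w=cv2.inRange(im[300:345,300:332],(180,)*3,(255,)*3);k,l,s,c=cv2.connectedComponentsWithStats(w)
    print(f,[(s[i].tolist(),(c[i]+[300,300]).round(1).tolist()) for i in range(1,k) if s[i][4]>20])
E
```

```text
-0.1 [[319.8, 339.3], [309.4, 341.3]] [[438.0, 232.1]]
-0.05 [[320.1, 337.6], [309.7, 339.2]] [[438.1, 230.9]]
0 [[320.5, 335.8], [310.0, 337.1]] [[438.2, 229.6]]
0.05 [[321.0, 334.1], [310.5, 334.9]] [[438.3, 228.2]]
0.1 [[321.6, 332.4], [311.2, 332.8]] [[438.4, 226.9]]
0.15 [[322.4, 330.6], [312.0, 330.6]] [[438.4, 225.5]]
side0 [([11, 28, 18, 10, 156], [319.5, 332.6])]
side10 [([11, 28, 18, 10, 152], [319.4, 332.7])]
side16 [([28, 18, 4, 11, 25], [330.2, 321.8]), ([10, 31, 17, 11, 149], [317.7, 336.1])]
```

{"api": "move_arm", "payload": {"motion": [0.001, -0.001, 0, 0, 0, 0, 0.2, 0.002, -0.001, 0, 0, 0, 0, 0, 0.002, -0.001, -0.02, 0, 0, 0, 0, 0.002, -0.001, -0.05, 0, 0, 0, 0, 0.002, -0.001, -0.066, 0, 0, 0, 0]}}

```text
t: 33.28
eef_pos: [0.3772, -0.3884, 0.0816]
tool_rot: [0.001, 0.985, -0.171, 0.014]
contact_force: [0.1, 0.7, 0.3]
grip_width: 0.002
finger_force: 0.2
```

{"api": "move_arm", "payload": {"motion": [0, 0, -0.001, 0, 0, 0, 0, 0, 0, -0.003, 0, 0, 0, 0, 0, 0, -0.004, 0, 0, 0, 0, 0, 0, -0.005, 0, 0, 0, 0, 0, 0, -0.005, 0, 0, 0, 0]}}

```text
t: 33.9
eef_pos: [0.3784, -0.3902, 0.0802]
tool_rot: [0.003, 0.985, -0.171, 0.017]
contact_force: [0.4, -0.5, 1.4]
grip_width: 0.0
finger_force: 1.1
```

{"api": "move_arm", "payload": {"motion": [0, 0, -0.002, 0, 0, 0, 0, 0, 0, -0.004, 0, 0, 0, 0, 0, 0, -0.005, 0, 0, 0, 0, 0, 0, -0.005, 0, 0, 0, 0, 0, 0, -0.005, 0, 0, 0, 0]}}

```text
t: 34.52
eef_pos: [0.3784, -0.3903, 0.0792]
tool_rot: [0.004, 0.985, -0.171, 0.017]
contact_force: [-5.6, 7.2, 29.8]
grip_width: 0.001
finger_force: 15.1
```

{"api": "move_arm", "payload": {"motion": [0, 0, 0.01, 0, 0, 0, 0, 0, 0, 0.04, 0, 0, 0, 0, 0, 0, 0.09, 0, 0, 0, 0, -0.01, 0.02, 0.14, 0, 0, 0, 0, -0.02, 0.04, 0.17, 0, 0, 0, 0]}}

```text
t: 35.15
eef_pos: [0.3586, -0.3503, 0.2471]
tool_rot: [0.004, 0.985, -0.171, 0.018]
contact_force: [0.2, -1.0, -0.5]
grip_width: 0.005
finger_force: 0.0
```

```bash
python3 - <<'E'
from kin import *
st();c=manip.camera_info("wrist");w=manip.capture("wrist");cv2.imwrite("pics/w17.png",w);im=manip.capture("side");cv2.imwrite("pics/side17.png",im)
ww=cv2.inRange(im[300:345,300:332],(180,)*3,(255,)*3);k,l,s,cc=cv2.connectedComponentsWithStats(ww)
print([(s[i].tolist(),(cc[i]+300).round(1).tolist()) for i in range(1,k) if s[i][4]>20])
for x,y in((.48,-.253),(.522,-.179)):print(fitcup("side",im,x,y,z0=.026))
ref=cv2.imread("pics/side10.png");d=cv2.absdiff(im,ref).max(2)[230:,200:]>60
k,l,s,cc=cv2.connectedComponentsWithStats(d.astype(np.uint8));print([(s[i][:4]+[200,230,0,0]).tolist() for i in range(1,k) if s[i][4]>15])
E
```

```text
t 35.15 p [ 0.3586 -0.3503  0.2471] z [ 0.033 -0.014 -0.999] y [-0.338 -0.941  0.002] q [-0.9257, 0.1438, 1.6693, 0.019, 1.2974, 0.9848] F [ 0.2 -1.  -0.5] w 0.005 ff 0.0
[([28, 18, 4, 13, 33], [330.0, 322.5]), ([10, 32, 16, 11, 143], [317.3, 337.2])]
(array([ 0.48334635, -0.24863957]), np.float64(14.729285258423348), np.float64(2.8182249985965733))
(array([ 0.50140706, -0.22073587]), np.float64(15.889884956885536), np.float64(2.1403653896073305))
[[290, 230, 20, 24], [221, 245, 93, 56], [200, 259, 30, 26], [233, 261, 7, 10], [200, 298, 24, 13], [330, 314, 22, 4], [360, 315, 10, 21], [328, 318, 30, 23], [310, 328, 19, 9], [309, 334, 21, 11]]
```

```bash
python3 -c "
from cell import manip
print(manip.close_job())"
```

```text
the job is handed in; nothing more can be done
None
```

Job handed in at about 35 s: the two tumblers present (one mouth up, one mouth down; I saw no third) are mouth down on the plate. After that the guard was lifted, the toggle flipped towards the plate (seen in the image), and the guard lowered and pressed to a firm stop; no verdict came back.

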